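Lid the condiment pots and put them away under the caddy's sliding cover

TASK

Slide the caddy's cover fully open, then put the lid of its own colour properly on every coloured pot and stand each lidded pot upright in a free place of the pot bay (lid them before or after, in any order). When all are in, slide the cover fully shut. Leave the white pots stored in the bay and the other things on the worktop as they are; lids without a pot are spares.

Things in the scene. Friction and masses are not known exactly. Their poses are not given: they have to be found in the camera images.
- caddy: Bamboo caddy fixed on the worktop, 204 (x) by 360 (y) by 71 mm high: two open bays end to end along its own y, 8 mm walls 62 high, guides 6 wide on the long walls rising to 71. Origin: at worktop level under the centre of the POT BAY, z up; its x, y axes are the world's turned by a small yaw. The second bay, on the -y side (y -260..-92 mm), holds teaspoons and is not used.
- pot_bay (a point): Centre of the pot bay's floor, 6 mm above the caddy's origin, same axes. Inside: x -94..94, y -84..84 mm. Ribs 4 thick and 10 high on the floor (along y at x = 0; along x at y = -28 and 28) make 2 x 3 places, one pot each, centred at x = -47 or 47, y = -56, 0 or 56 mm.
- cover (a joint): Flat dark wood cover, 190 by 180 by 6 mm, top face 69 mm above the worktop, sliding along the caddy's y in its guides (it cannot be lifted off). Value in m: 0 = fully shut over the pot bay (hard stop), 0.176 = fully open (hard stop), slid towards the caddy's -y over the second bay. Stays where left, friction about 2.5 N. May start up to 50 mm ajar.
- cover_handle (a point): Centre of the steel bar handle in the middle of the cover (moves with it), 84 mm above the worktop. Bar 76 mm long across the slide (along caddy x), 12 wide, from 10 to 20 mm above the cover's top, on two plum feet. Take it from above, fingers closing along the caddy's y, or push it.
- pot_red: Red open condiment pot, round, outside diameter 44, height 40, wall 3 (mouth diameter 38), about 80 g, standing upright on the worktop. Origin: centre of its underside, z up. May be absent (None); it also reads None while held.
- lid_red: Red lid of the red pot, about 25 g, lying plug down. From below: tapered plug 33 mm in diameter (29 at its foot), 8 high; disc 42 in diameter, 4 thick; round knob 18 in diameter, 10 high; 22 in all. Origin: centre of the plug's underside, z up; 32 mm above the pot's origin when seated (disc on the rim). If its pot is absent it is a spare and may stay.
- pot_yellow: Yellow open condiment pot, round, outside diameter 44, height 40, wall 3 (mouth diameter 38), about 80 g, standing upright on the worktop. Origin: centre of its underside, z up. May be absent (None); it also reads None while held.
- lid_yellow: Yellow lid of the yellow pot, about 25 g, lying plug down. From below: tapered plug 33 mm in diameter (29 at its foot), 8 high; disc 42 in diameter, 4 thick; round knob 18 in diameter, 10 high; 22 in all. Origin: centre of the plug's underside, z up; 32 mm above the pot's origin when seated (disc on the rim). If its pot is absent it is a spare and may stay.
- pot_green: Green open condiment pot, round, outside diameter 44, height 40, wall 3 (mouth diameter 38), about 80 g, standing upright on the worktop. Origin: centre of its underside, z up. May be absent (None); it also reads None while held.
- lid_green: Green lid of the green pot, about 25 g, lying plug down. From below: tapered plug 33 mm in diameter (29 at its foot), 8 high; disc 42 in diameter, 4 thick; round knob 18 in diameter, 10 high; 22 in all. Origin: centre of the plug's underside, z up; 32 mm above the pot's origin when seated (disc on the rim). If its pot is absent it is a spare and may stay.
- pot_blue: Blue open condiment pot, round, outside diameter 44, height 40, wall 3 (mouth diameter 38), about 80 g, standing upright on the worktop. Origin: centre of its underside, z up. May be absent (None); it also reads None while held.
- lid_blue: Blue lid of the blue pot, about 25 g, lying plug down. From below: tapered plug 33 mm in diameter (29 at its foot), 8 high; disc 42 in diameter, 4 thick; round knob 18 in diameter, 10 high; 22 in all. Origin: centre of the plug's underside, z up; 32 mm above the pot's origin when seated (disc on the rim). If its pot is absent it is a spare and may stay.
- stored_0: White pot of the same 44 mm diameter with its lid fixed on, 54 mm high, already standing in one of the places of the pot bay. Origin: centre of its underside. May be absent (None).
- stored_1: White pot of the same 44 mm diameter with its lid fixed on, 54 mm high, already standing in one of the places of the pot bay. Origin: centre of its underside. May be absent (None).
- stored_2: White pot of the same 44 mm diameter with its lid fixed on, 54 mm high, already standing in one of the places of the pot bay. Origin: centre of its underside. May be absent (None).
- salt: Steel salt shaker, 38 mm in diameter, 70 high, standing among the pots and lids. Origin: centre of its underside. Bystander.
- pepper_mill: Dark wood pepper mill, 52 mm in diameter, 135 high, origin under it. Bystander.
- mug: Blue mug, 80 mm in diameter, 90 high, origin under it. Bystander.
- jam: Jam jar with a red cap, 64 mm in diameter, 90 high, origin under it. Bystander.
- spatula: Wooden spatula, 260 mm long, lying on the worktop to the right of the caddy, beyond the second bay. Bystander.
There are look-alikes about, which are no part of the job. What is shaped like the pot_green but pink or turquoise is not meant.

How it is judged (in metres and radians):
On the way, in this order (a step that is already met when the one before it is completed fails the run):
1. the cover is slid fully open (value of joint cover above 0.16 m), for 0.2 s.
2. every coloured pot stands in the open pot bay with the lid of its own colour on (x of pot_red in the frame of caddy between -0.094 and 0.094 m and y of pot_red in the frame of caddy between -0.084 and 0.084 m and z of pot_red in the frame of caddy between 0.003 and 0.011 m and angle between each of pot_red, pot_yellow, pot_green, pot_blue's own z axis and vertical below 0.12 rad and horizontal distance between lid_red and pot_red below 0.007 m and z of lid_red in the frame of pot_red between 0.028 and 0.036 m and angle between the z axis of lid_red and the z axis of pot_red, either way round below 0.12 rad and x of pot_yellow in the frame of caddy between -0.094 and 0.094 m and y of pot_yellow in the frame of caddy between -0.084 and 0.084 m and z of pot_yellow in the frame of caddy between 0.003 and 0.011 m and horizontal distance between lid_yellow and pot_yellow below 0.007 m and z of lid_yellow in the frame of pot_yellow between 0.028 and 0.036 m and angle between the z axis of lid_yellow and the z axis of pot_yellow, either way round below 0.12 rad and x of pot_green in the frame of caddy between -0.094 and 0.094 m and y of pot_green in the frame of caddy between -0.084 and 0.084 m and z of pot_green in the frame of caddy between 0.003 and 0.011 m and horizontal distance between lid_green and pot_green below 0.007 m and z of lid_green in the frame of pot_green between 0.028 and 0.036 m and angle between the z axis of lid_green and the z axis of pot_green, either way round below 0.12 rad and x of pot_blue in the frame of caddy between -0.094 and 0.094 m and y of pot_blue in the frame of caddy between -0.084 and 0.084 m and z of pot_blue in the frame of caddy between 0.003 and 0.011 m and horizontal distance between lid_blue and pot_blue below 0.007 m and z of lid_blue in the frame of pot_blue between 0.028 and 0.036 m and angle between the z axis of lid_blue and the z axis of pot_blue, either way round below 0.12 rad and value of joint cover above 0.03 m), for 0.2 s.
3. the cover is slid fully shut (value of joint cover below 0.006 m), for 0.2 s.
At the end, for the whole second after the job is handed in: Every coloured pot stands on the pot bay's floor (origin < 11 mm above the caddy's, tilt < 0.12 rad) with its own lid seated (within 7 mm of its axis, origin 28 to 36 mm above the pot's, within 0.12 rad), the white pots still stand in their places (within 30 mm), cover shut to 6 mm (x of pot_red in the frame of caddy between -0.094 and 0.094 m and y of pot_red in the frame of caddy between -0.084 and 0.084 m and z of pot_red in the frame of caddy between 0.003 and 0.011 m and angle between each of pot_red, pot_yellow, pot_green, pot_blue, stored_0, stored_1, stored_2's own z axis and vertical below 0.12 rad and horizontal distance between lid_red and pot_red below 0.007 m and z of lid_red in the frame of pot_red between 0.028 and 0.036 m and angle between the z axis of lid_red and the z axis of pot_red, either way round below 0.12 rad and x of pot_yellow in the frame of caddy between -0.094 and 0.094 m and y of pot_yellow in the frame of caddy between -0.084 and 0.084 m and z of pot_yellow in the frame of caddy between 0.003 and 0.011 m and horizontal distance between lid_yellow and pot_yellow below 0.007 m and z of lid_yellow in the frame of pot_yellow between 0.028 and 0.036 m and angle between the z axis of lid_yellow and the z axis of pot_yellow, either way round below 0.12 rad and x of pot_green in the frame of caddy between -0.094 and 0.094 m and y of pot_green in the frame of caddy between -0.084 and 0.084 m and z of pot_green in the frame of caddy between 0.003 and 0.011 m and horizontal distance between lid_green and pot_green below 0.007 m and z of lid_green in the frame of pot_green between 0.028 and 0.036 m and angle between the z axis of lid_green and the z axis of pot_green, either way round below 0.12 rad and x of pot_blue in the frame of caddy between -0.094 and 0.094 m and y of pot_blue in the frame of caddy between -0.084 and 0.084 m and z of pot_blue in the frame of caddy between 0.003 and 0.011 m and horizontal distance between lid_blue and pot_blue below 0.007 m and z of lid_blue in the frame of pot_blue between 0.028 and 0.036 m and angle between the z axis of lid_blue and the z axis of pot_blue, either way round below 0.12 rad and z of stored_0 in the frame of caddy between 0.003 and 0.011 m and distance of each of stored_0, stored_1, stored_2 from where it was at the start of the episode below 0.03 m and z of stored_1 in the frame of caddy between 0.003 and 0.011 m and z of stored_2 in the frame of caddy between 0.003 and 0.011 m and value of joint cover below 0.006 m); the robot touches nothing.
It fails at once if the salt shaker is shoved more than 40 mm or knocked over (distance of salt from where it was at the start of the episode above 0.04 m or angle between salt's own z axis and vertical above 0.6 rad).
It fails at once if the pepper mill is shoved more than 40 mm or knocked over (distance of pepper_mill from where it was at the start of the episode above 0.04 m or angle between pepper_mill's own z axis and vertical above 0.6 rad).
It fails at once if the mug is shoved more than 40 mm or knocked over (distance of mug from where it was at the start of the episode above 0.04 m or angle between mug's own z axis and vertical above 0.6 rad).
It fails at once if the jam jar is shoved more than 40 mm or knocked over (distance of jam from where it was at the start of the episode above 0.04 m or angle between jam's own z axis and vertical above 0.6 rad).
It fails at once if the wooden spatula is shoved more than 40 mm (distance of spatula from where it was at the start of the episode above 0.04 m).
Of pot_red, pot_yellow, pot_green, pot_blue only 3 to 4 are there at a start; the rules pass over those that are not, and their reading is None.
Of stored_0, stored_1, stored_2 only 1 to 2 are there at a start; the rules pass over those that are not, and their reading is None.
At some moment in a run one of pot_red, pot_yellow, pot_green, pot_blue, lid_red, lid_yellow, lid_green, lid_blue may be knocked a few centimetres aside while the robot is not near it.
Once in a run the grip may slacken for a moment while it holds something.
It also fails if it takes over 210 s, if anything falls off the work surface, if the arm or the gripper's body presses on something with over 40 N, if the wrist force passes 120 N, or if a joint passes its speed limit or range.

ROBOT

A 6-joint arm with a two-finger parallel gripper is mounted at the origin on the work surface. World frame = base frame: x ahead of the robot, y to its left, z up, the work surface at z = 0. Lengths are in mm, angles in rad, forces in N, time in s.
With the tool pointing down it reaches from about 275 to 1000 mm from the base axis. Payload 8.4 kg.
Tool frame: the origin (TCP) lies between the finger pads; the fingertips stand 25 mm ahead of it and the grasp point (between the pads) lies 6 mm ahead of it; z points along the fingers, y is the line along which they close (so a half turn about z gives the same grasp; the last joint's range is limited). The gripper opens to 85 mm and grips with 20 to 120 N. Pads are 22 mm wide; open, the fingers measure 114 mm over their backs; the gripper's body (76 mm by 85 mm) begins 54 mm behind the grasp point. The pads swing forward as they close: fully open they stand 13 mm farther back than shut.
Start: joints at [1.282, 0.353, 1.633, -0, 1.155, -0.002], TCP at [176.801, 599.474, 256.281] pointing down, gripper open.
Joint ranges: [-2.63, 2.63], [-0.92, 2.1], [0.06, 2.66], [-1.3, 4.44], [0, 2.69], [-3.02, 3.02]. Speed limits (rad/s): [2.22, 2.22, 2.79, 3.14, 3.14, 3.14].

INTERFACE

Orientations are given as [roll, pitch, yaw] about the fixed x, y, z axes, in that order (R = Rz(yaw) Ry(pitch) Rx(roll)).
In Python, from rig import r, eyes, workorder gives the robot as it stands. The module is installed in compiled form; this text tells all that it offers.
- The arm moves only by the tool step_arm, never from a script. Its argument "moves" is a list of rows, each an object of numbers: "tx", "ty", "tz": the shift along the tool's x, y, z scaled (see below); "ax", "ay", "az": the turn, a rotation vector about the tool's x, y, z scaled (see below). In form: [{"tx": .., "ty": .., "tz": .., "ax": .., "ay": .., "az": ..}, ...]. A call has 1 to 5 rows; each row shifts and turns the commanded pose from where the row before left it, along the tool's axes as they then stand; what a row does not reach is not made up. The controller multiplies each number of a shift by 25 mm and each number of a turn by 90 degrees. A row lasts 1/8 s, in which the tool goes at most 62.5 mm and 10.7 degrees, less where a joint would pass 70% of its speed; a pose out of reach is approached as far as the arm can. A call with a number of a shift or a turn outside -1 to 1 is refused whole. A call with a gripper value outside its range is refused whole. "gripper" is the opening, from 0 (shut) to 1 (fully open), set as the call begins (left out, the last holds). The fingers move at their own pace and stop on an object; "newtons" is the grip in N (left out, the last holds). Time passes only in rows, so rows that do not move let the fingers close. It gives the time, the measured TCP pose, the force, the opening and the grip force at its end, in the units of the state.
- r.sense(): the state, without advancing time (a new reading comes with each control period).
- eyes.grab_frame(name): name is "side" or "top" or "wrist"; returns (picture, depth): 420x560x3 uint8, red, green, blue; 420x560 float32, mm along the optical axis (not along the pixel's ray), 0 where there is no reading.
- eyes.camera_info(name): a dict with "intrinsics" (3x3 intrinsics, pixels), "cam_to_world" (4x4, takes a point from camera to world coordinates). Camera axes: x right, y up, looking along -z (the intrinsics and any distortion apply to the point x, -y, -z); pixel columns grow to the right and rows downward; lengths in mm; the calibration is good to about 2 mm. A picture is of the moment at which its call begins: read the wrist's pose just before it. camera_info takes no time and is no camera call; for the wrist camera it gives the pose at the moment of the call.
- workorder.sign_off(): hands the job in; it is judged then, once.
The state is a dict: "clock": time; "qpos": joint angles; "qvel": joint speeds; "joint_efforts": joint torques, N m; "eef_pos": TCP position; "tcp_rot": TCP orientation; "contact_force": force on the tool from outside, world axes, zero at the start; "wrist_torque": the same for the moment, N m; "opening": opening from 0.0 (shut) to 1.0 (fully open); "grasp_force": force on a finger pad.
Only numpy, scipy, OpenCV 4.12 (cv2) and the standard library are available. Lean on these libraries where they do the work, as an engineer would, in place of code of your own. Each camera call takes 0.05 s, during which the arm holds its last target. There are 200 camera calls.

## Working session

There is one attempt and no reset: what is moved stays moved. The work goes in short steps, Python scripts to look and compute and a tool call to move; the robot and the scene stay as the last step left them, time stands still between calls to the robot, and variables do not carry over. Pictures are saved under pics/ and viewed, at most 14 in all, crops included, and the job is handed in when it is done.

Besides the shell and the picture viewer there is one more tool, called after "Call:" as name(argument=value, ...) on one line, values as JSON. step_arm: Moves the arm, as the interface text tells. Its arguments: {"type":"object","properties":{"moves":{"type":"array","items":{"type":"object","properties":{"tx":{"type":"number"},"ty":{"type":"number"},"tz":{"type":"number"},"ax":{"type":"number"},"ay":{"type":"number"},"az":{"type":"number"}}}},"gripper":{"type":"number"},"newtons":{"type":"number"}},"required":["moves"]}

```bash
mkdir -p pics
cat > h.py <<'E'
import numpy as np, cv2
from rig import r, eyes, workorder
from scipy.spatial.transform import Rotation as R
def grab(n):
    ci=eyes.camera_info(n); im,d=eyes.grab_frame(n); return im,d,np.array(ci["intrinsics"]),np.array(ci["cam_to_world"])
def cloud(d,K,T):
    v,u=np.mgrid[:d.shape[0],:d.shape[1]]
    P=np.stack([(u-K[0,2])/K[0,0]*d,-(v-K[1,2])/K[1,1]*d,-d],-1)
    W=P@T[:3,:3].T+T[:3,3]; W[d==0]=np.nan; return W
def save(n,im): cv2.imwrite(n,im[:,:,::-1])
E
ls
python3 - <<'E'
from h import *
print(r.sense())
for n in("top","side"):
    im,d,K,T=grab(n); save(f"pics/{n}0.png",im); np.savez(f"{n}0.npz",im=im,d=d,K=K,T=T); print(n,K,T.round(3),eyes.camera_info(n).keys())
E
```

```text
h.py
pics
{'clock': 0.0, 'qpos': array([ 1.28162662e+00,  3.53634126e-01,  1.63417840e+00,  2.86313707e-06,
        1.15519677e+00, -2.39407176e-03]), 'qvel': array([-4.20118577e-05,  2.53250701e-03, -9.31172390e-04,  6.65292681e-04,
       -6.37579581e-04, -1.87617901e-03]), 'joint_efforts': array([-1.34889856e-04, -6.05239034e+01, -3.42072237e+01,  4.60582476e-05,
        9.08572722e-03,  6.73068530e-05]), 'eef_pos': array([176.65113158, 599.03099201, 255.55147746]), 'tcp_rot': array([-3.14017603e+00, -6.00929083e-06,  2.85481586e+00]), 'contact_force': array([-0.54800398, -0.59822522, -0.75084985]), 'wrist_torque': array([ 0.0008813 , -0.05207143, -0.0373202 ]), 'grasp_force': 0.0, 'opening': 1.0010354325367425}
top [[448.3853313    0.         276.43806415]
 [  0.         448.3853313  205.38327375]
 [  0.           0.           1.        ]] [[ 1.300000e-02  9.950000e-01 -1.020000e-01  4.827730e+02]
 [-1.000000e+00  1.300000e-02 -1.000000e-03  7.660800e+01]
 [ 0.000000e+00  1.020000e-01  9.950000e-01  1.329057e+03]
 [ 0.000000e+00  0.000000e+00  0.000000e+00  1.000000e+00]] dict_keys(['intrinsics', 'cam_to_world'])
side [[530.05714246   0.         278.95006056]
 [  0.         530.05714246 210.04378851]
 [  0.           0.           1.        ]] [[ 8.660000e-01  2.880000e-01 -4.090000e-01 -3.185700e+01]
 [-5.000000e-01  5.220000e-01 -6.910000e-01 -9.942770e+02]
 [ 1.400000e-02  8.030000e-01  5.960000e-01  1.002182e+03]
 [ 0.000000e+00  0.000000e+00  0.000000e+00  1.000000e+00]] dict_keys(['intrinsics', 'cam_to_world'])
```

View pics/top0.png

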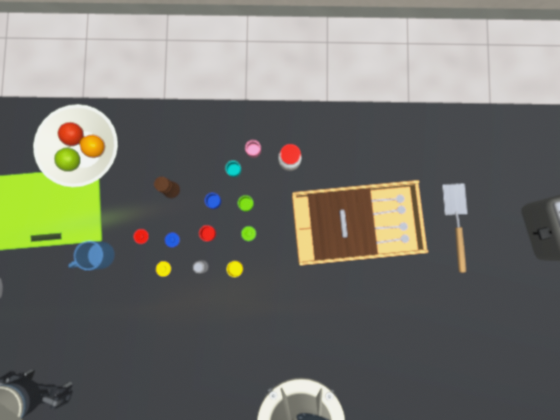

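View pics/side0.png

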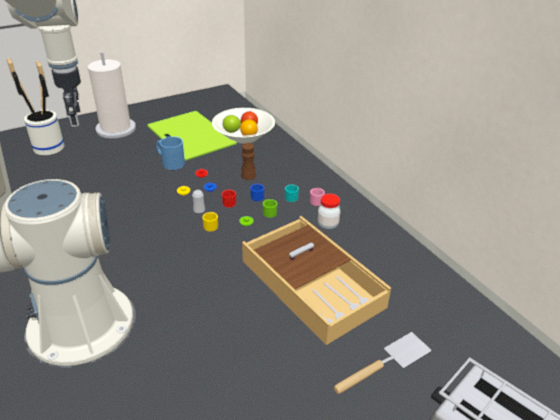

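All four pots are present. Top-view pixels:

| Colour | Pot | Lid |
|---|---|---|
| Red | 207,233 | 141,236 |
| Blue | 213,201 | 172,240 |
| Green | 246,203 | 248,233 |
| Yellow | 235,269 | 163,269 |

Possible mix-ups are turquoise (233,168), pink (253,148), the jam cap (290,154), the fruit in the bowl (75,145) and the mug (90,256). The cover is partly ajar, with its handle at (344,223).

```bash
cat >> h.py <<'E'
HUE={'red':(0,6),'yellow':(22,32),'green':(40,62),'blue':(108,124),'turq':(82,98)}
def blobs(im,W,amin=20):
    hsv=cv2.cvtColor(im,cv2.COLOR_RGB2HSV); out=[]
    for c,(a,b) in HUE.items():
        h=hsv[:,:,0].astype(int); m=((h>=a)&(h<=b))|((c=='red')&(h>=174))
        m=(m&(hsv[:,:,1]>120)&(hsv[:,:,2]>50)).astype(np.uint8)
        n,L,st,ce=cv2.connectedComponentsWithStats(m)
        for i in range(1,n):
            if st[i,4]<amin: continue
            p=W[L==i]; p=p[~np.isnan(p[:,0])]
            if len(p)<5: continue
            zm=np.percentile(p[:,2],95); q=p[(p[:,2]>zm-8)]
            lo,hi=np.percentile(q,2,0),np.percentile(q,98,0)
            out.append((c,ce[i].round(0),st[i,4],zm.round(1),((lo+hi)/2).round(1),(hi-lo).round(1)))
    return out
E
python3 - <<'E'
from h import *
for n in("top","side"):
    f=np.load(f"{n}0.npz"); W=cloud(f['d'],f['K'],f['T'])
    for o in blobs(f['im'],W): 
        if n=='side' or 120<o[1][0]<300: print(n,*o)
f=np.load("top0.npz");W=cloud(f['d'],f['K'],f['T']);im=f['im']
# caddy
hsv=cv2.cvtColor(im,cv2.COLOR_RGB2HSV)
X,Y,Z=W[...,0],W[...,1],W[...,2]
reg=np.zeros(Z.shape,bool);reg[165:280,280:440]=1
rim=reg&(Z>56)&(Z<76)
c=cv2.minAreaRect(np.stack([X[rim],Y[rim]],-1).astype(np.float32));print('rim',c,cv2.boxPoints(c))
hd=reg&(Z>78)&(Z<95);print('handle',hd.sum(),cv2.minAreaRect(np.stack([X[hd],Y[hd]],-1).astype(np.float32)),Z[hd].mean())
tall=(Z>60)&~reg;tall[:150]=0;tall[275:]=0
n,L,st,ce=cv2.connectedComponentsWithStats(tall.astype(np.uint8))
for i in range(1,n):
    if st[i,4]>15:print(ce[i].round(),st[i,4],np.nanmean(X[L==i]).round(),np.nanmean(Y[L==i]).round(),np.nanmax(Z[L==i]).round())
E
```

```text
top red [290. 153.] 329 93.9 [755.4  41.7  90.7] [49.8 50.4  8.7]
top red [207. 233.] 237 41.9 [532.1 278.3  40. ] [40.3 42.7 10. ]
top red [141. 236.] 198 22.5 [523.  471.   19.7] [31.8 30.7 10.1]
top yellow [163. 269.] 209 22.9 [432.7 403.1  21. ] [29.1 26.2 12.1]
top yellow [234. 268.] 238 41.7 [430.8 196.4  39.8] [39.5 40.  10.4]
top green [245. 203.] 213 42.2 [620.1 169.1  39.8] [41.1 40.8 10.8]
top green [248. 233.] 184 23.0 [528.8 162.7  22.5] [23.3 23.3 13.9]
top blue [212. 200.] 230 40.7 [627.6 265.   39.1] [41.1 41.1  9.8]
top blue [172. 239.] 197 21.1 [512.8 384.2  19.4] [32.3 36.8 12.3]
top turq [233. 168.] 221 41.2 [722.5 206.2  39.5] [41.6 40.8 10.3]
side red [201. 173.] 92 22.2 [516.2 469.2  19.8] [14.5 17.9  9.5]
side red [229. 198.] 235 39.8 [528.8 273.5  38. ] [41.8 43.  11.8]
side red [330. 200.] 234 92.7 [752.7  37.6  89.4] [51.3 53.7  9. ]
side yellow [249. 125.] 112 82.9 [773.8 605.7  80.5] [40.8 38.8 11.2]
side yellow [183. 190.] 105 20.5 [423.1 399.   18.4] [31.6 29.6 11.5]
side yellow [210. 221.] 268 40.4 [428.2 194.   38.1] [40.9 45.8 10.8]
side green [191. 
[... 538 characters left out ...]
turq [291. 193.] 214 39.2 [720.8 205.   36.4] [40.8 47.3  9.8]
rim ((607.8908081054688, -143.19219970703125), (287.140625, 378.348876953125), 6.284397602081299) [[ 444.47552    29.129715]
 [ 485.89093  -346.9456  ]
 [ 771.3061   -315.5141  ]
 [ 729.8907     60.561188]]
handle 125 ((578.5458374023438, -87.58964538574219), (108.37506103515625, 57.081443786621094), 50.989566802978516) 87.68968532091334
[ 36. 154.] 16 751.0 770.0 65.0
[ 65. 159.] 414 735.0 679.0 90.0
[ 91. 153.] 113 756.0 611.0 81.0
[290. 157.] 289 748.0 42.0 98.0
[ 45. 172.] 19 699.0 742.0 65.0
[163. 185.] 240 659.0 388.0 137.0
[546. 226.] 1630 558.0 -647.0 208.0
[ 88. 256.] 390 464.0 597.0 97.0
[198. 267.] 102 436.0 294.0 74.0
```

Run:
```python
from h import *
im=np.load("top0.npz")['im'];im=im[130:285,120:440]
save("pics/crop0.png",cv2.resize(im,None,fx=2.5,fy=2.5,interpolation=2))
```

```text
(no output)
```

View pics/crop0.png

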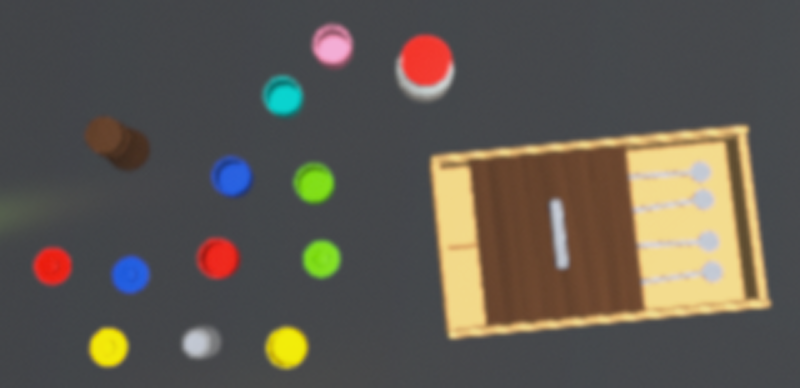

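The crop confirms the choice: pots show a rim and bore, lids show a knob, and the heights of 40 and 22 mm agree. Next I'll work out the caddy pose and rotate the tool so its axes match the caddy's.

```bash
cat >> h.py <<'E'
def ray(u,v,K,T,z):
    d=T[:3,:3]@np.array([(u-K[0,2])/K[0,0],-(v-K[1,2])/K[1,1],-1]); o=T[:3,3]
    return (o+d*(z-o[2])/d[2])
def togo(p,s=None):
    "world target xyz (TCP) -> tool-axis shift in units of 25mm"
    s=s or r.sense(); M=R.from_euler('xyz',s['tcp_rot']).as_matrix()
    return (M.T@(np.array(p)-s['eef_pos'])/25).round(2)
E
python3 - <<'E'
from h import *
f=np.load("top0.npz");K,T=f['K'],f['T']
P=[ray(u,v,K,T,66)[:2] for u,v in[(292.4,192.8),(418.8,180.8),(428,252),(299.6,265.2)]]
P=np.array(P);print(P.round(1),P.mean(0))
print('len',np.linalg.norm(P[0]-P[1]),np.linalg.norm(P[2]-P[3]),np.linalg.norm(P[0]-P[3]),np.linalg.norm(P[1]-P[2]))
d=P[0]-P[1]+P[3]-P[2];y=np.arctan2(-d[0],d[1]);print('yaw',y)
# caddy y extents -260-8..92 -> centre at y=-88
c=P.mean(0)+88*np.array([-np.sin(y),np.cos(y)]);print('bay centre',c)
im=f['im'];hsv=cv2.cvtColor(im,cv2.COLOR_RGB2HSV)
m=np.zeros(im.shape[:2],np.uint8);m[200:245,330:360]=((hsv[200:245,330:360,1]<60)&(hsv[200:245,330:360,2]>110))
pts=np.argwhere(m)[:,::-1];print(len(pts),cv2.minAreaRect(pts.astype(np.float32)))
(u,v),_,_=cv2.minAreaRect(pts.astype(np.float32));h=ray(u,v,K,T,89);print('handle',h)
e=h[:2]-c;print('in caddy',e[0]*np.cos(y)+e[1]*np.sin(y),-e[0]*np.sin(y)+e[1]*np.cos(y))
E
```

```text
[[ 648.3   33.1]
 [ 687.4 -326.5]
 [ 486.  -348.4]
 [ 444.7   11. ]] [ 566.5989662  -157.71674014]
len 361.7311276510301 361.84770545391484 204.8063409161787 202.59308441892068
yaw 0.11149240602984158
bay centre [556.80794856 -70.2631183 ]
166 ((343.1707763671875, 223.0365753173828), (28.38090705871582, 5.852870941162109), 83.6598129272461)
handle [ 562.70400491 -107.50494209   89.        ]
in caddy 1.7158651040920372 -37.666599618226094
```

Call:
step_arm(moves=[{"az":0.108},{"az":0.108},{"az":0.108},{"az":0.108},{"az":0.108}])

```text
schema error: expected keys tx, ty, tz, ax, ay, az
```

Call:
step_arm(moves=[{"az":0.108},{"az":0.106},{}], gripper=0)

```text
schema error: expected keys tx, ty, tz, ax, ay, az
```

Call:
step_arm(moves=[{"tx":0,"ty":0,"tz":0,"ax":0,"ay":0,"az":0.1067},{"tx":0,"ty":0,"tz":0,"ax":0,"ay":0,"az":0.1067},{"tx":0,"ty":0,"tz":0,"ax":0,"ay":0,"az":0.1067},{"tx":0,"ty":0,"tz":0,"ax":0,"ay":0,"az":0.1067},{"tx":0,"ty":0,"tz":0,"ax":0,"ay":0,"az":0.1067}], gripper=0)

```text
clock: 0.72
eef_pos: [176.7, 599.2, 255.8]
tcp_rot: [-3.141, 0.001, 2.011]
contact_force: [0.1, -0.2, -0.1]
opening: 0.001
grasp_force: 0.0
```

Call:
step_arm(moves=[{"tx":0,"ty":0,"tz":0,"ax":0,"ay":0,"az":0.1067},{"tx":0,"ty":0,"tz":0,"ax":0,"ay":0,"az":0.1067},{"tx":-0.5,"ty":0.2,"tz":0,"ax":0,"ay":0,"az":0},{"tx":-1,"ty":0.4,"tz":0,"ax":0,"ay":0,"az":0},{"tx":-1,"ty":0.4,"tz":0,"ax":0,"ay":0,"az":0}])

```text
clock: 1.35
eef_pos: [209.0, 538.6, 255.9]
tcp_rot: [-3.141, 0.001, 1.687]
contact_force: [0.6, -0.5, -0.4]
opening: -0.001
grasp_force: 0.0
```

Call:
step_arm(moves=[{"tx":-1,"ty":0.43,"tz":0,"ax":0,"ay":0,"az":0},{"tx":-1,"ty":0.43,"tz":0,"ax":0,"ay":0,"az":0},{"tx":-1,"ty":0.43,"tz":0,"ax":0,"ay":0,"az":0},{"tx":-1,"ty":0.43,"tz":0,"ax":0,"ay":0,"az":0},{"tx":-1,"ty":0.43,"tz":0,"ax":0,"ay":0,"az":0}])

```text
clock: 1.98
eef_pos: [276.2, 420.1, 256.1]
tcp_rot: [-3.141, 0.001, 1.686]
contact_force: [0.2, 0.2, 0.0]
opening: 0.002
grasp_force: 0.0
```

Call:
step_arm(moves=[{"tx":-1,"ty":0.43,"tz":0,"ax":0,"ay":0,"az":0},{"tx":-1,"ty":0.43,"tz":0,"ax":0,"ay":0,"az":0},{"tx":-1,"ty":0.43,"tz":0,"ax":0,"ay":0,"az":0},{"tx":-1,"ty":0.43,"tz":0,"ax":0,"ay":0,"az":0},{"tx":-1,"ty":0.43,"tz":0,"ax":0,"ay":0,"az":0}])

```text
clock: 2.6
eef_pos: [343.1, 301.9, 256.1]
tcp_rot: [-3.141, 0.0, 1.686]
contact_force: [-0.2, -0.4, 0.5]
opening: 0.001
grasp_force: 0.0
```

Call:
step_arm(moves=[{"tx":-1,"ty":0.43,"tz":0,"ax":0,"ay":0,"az":0},{"tx":-1,"ty":0.43,"tz":0,"ax":0,"ay":0,"az":0},{"tx":-1,"ty":0.43,"tz":0,"ax":0,"ay":0,"az":0},{"tx":-1,"ty":0.43,"tz":0,"ax":0,"ay":0,"az":0},{"tx":-1,"ty":0.43,"tz":0,"ax":0,"ay":0,"az":0}])

```text
clock: 3.22
eef_pos: [410.1, 183.7, 256.2]
tcp_rot: [-3.141, 0.0, 1.686]
contact_force: [-0.2, 0.1, -0.2]
opening: -0.001
grasp_force: 0.0
```

Call:
step_arm(moves=[{"tx":-1,"ty":0.43,"tz":0.2,"ax":0,"ay":0,"az":0},{"tx":-1,"ty":0.43,"tz":0.2,"ax":0,"ay":0,"az":0},{"tx":-1,"ty":0.43,"tz":0.2,"ax":0,"ay":0,"az":0},{"tx":-1,"ty":0.43,"tz":0.2,"ax":0,"ay":0,"az":0},{"tx":-1,"ty":0.43,"tz":0.2,"ax":0,"ay":0,"az":0}])

```text
clock: 3.85
eef_pos: [477.2, 65.5, 231.0]
tcp_rot: [-3.141, 0.0, 1.686]
contact_force: [0.7, -0.6, 0.1]
opening: -0.003
grasp_force: 0.0
```

Run:
```python
from h import *
print(togo((557.4,-75.2,99)),r.sense()['tcp_rot'],r.sense()['qpos'])
im,d,K,T=grab("wrist"); save("pics/w0.png",im); print(K,T.round(2))
```

```text
[-5.96  2.54  5.28] [-3.14117018e+00  1.39271697e-04  1.68605318e+00] [ 1.33422410e-01  1.58123933e-01  1.95776609e+00 -1.53834766e-04
  1.02612757e+00  1.82453231e-02]
[[295.51333084   0.         276.62675929]
 [  0.         295.51333084 205.05755477]
 [  0.           0.           1.        ]] [[ 9.9000e-01 -1.1000e-01 -3.0000e-02  4.6955e+02]
 [ 1.1000e-01  9.5000e-01  2.8000e-01  1.3820e+02]
 [-0.0000e+00 -2.9000e-01  9.6000e-01  3.4796e+02]
 [ 0.0000e+00  0.0000e+00  0.0000e+00  1.0000e+00]]
```

View pics/w0.png

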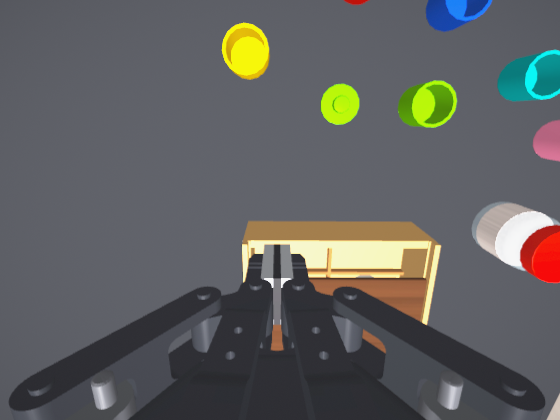

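The wrist camera sits on the tool's +x side and looks slightly ahead. It shows the bay opening at (335,265), the yellow pot (246,50), green lid (340,104) and green pot (428,104). I'll go down behind the handle and push the cover open.

Call:
step_arm(moves=[{"tx":-1,"ty":0.42,"tz":0.4,"ax":0,"ay":0,"az":0},{"tx":-1,"ty":0.42,"tz":0.4,"ax":0,"ay":0,"az":0},{"tx":-1,"ty":0.42,"tz":0.4,"ax":0,"ay":0,"az":0},{"tx":-1,"ty":0.42,"tz":0.4,"ax":0,"ay":0,"az":0},{"tx":-1,"ty":0.42,"tz":0.4,"ax":0,"ay":0,"az":0}])

```text
clock: 4.53
eef_pos: [543.1, -52.5, 180.9]
tcp_rot: [-3.141, -0.0, 1.686]
contact_force: [-0.1, 0.5, -1.0]
opening: -0.001
grasp_force: 0.0
```

Call:
step_arm(moves=[{"tx":-0.9,"ty":0.4,"tz":0.5,"ax":0,"ay":0,"az":0},{"tx":0,"ty":0,"tz":1,"ax":0,"ay":0,"az":0},{"tx":0,"ty":0,"tz":1,"ax":0,"ay":0,"az":0},{"tx":0,"ty":0,"tz":0.7,"ax":0,"ay":0,"az":0},{"tx":0,"ty":0,"tz":0,"ax":0,"ay":0,"az":0}])

```text
clock: 5.15
eef_pos: [555.0, -72.7, 100.0]
tcp_rot: [-3.139, -0.001, 1.683]
contact_force: [1.1, -0.5, 0.9]
opening: 0.002
grasp_force: 0.0
```

Run:
```python
from h import *
print(togo((557.4,-75.2,99)),r.sense()['eef_pos'],r.sense()['contact_force'])
im,d,K,T=grab("top"); save("pics/t1.png",cv2.resize(im[160:290,270:450],None,fx=4,fy=4))
```

```text
[-0.11  0.09  0.04] [554.97863143 -72.66941575 100.03916804] [ 1.11934769 -0.4864837   0.87542133]
```

View pics/t1.png

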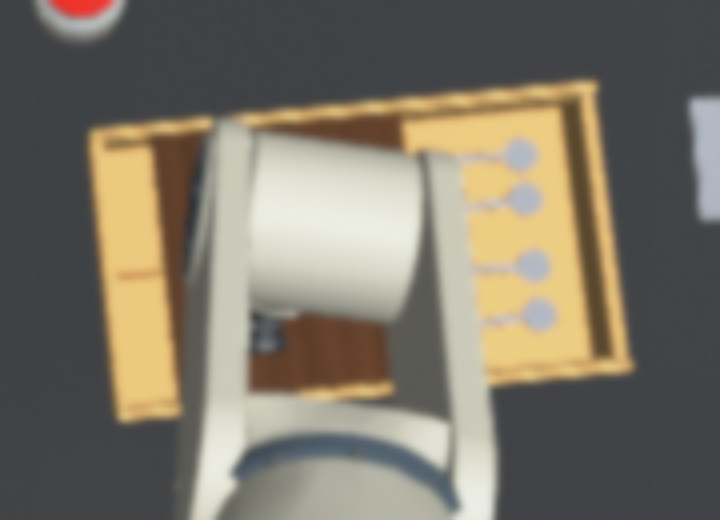

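The arm hides the handle, the cover is unmoved and there is no contact. Now I'll push.

Call:
step_arm(moves=[{"tx":-0.5,"ty":0.05,"tz":0,"ax":0,"ay":0,"az":0},{"tx":-0.5,"ty":0,"tz":0,"ax":0,"ay":0,"az":0},{"tx":-0.8,"ty":0,"tz":0,"ax":0,"ay":0,"az":0},{"tx":-0.8,"ty":0,"tz":0,"ax":0,"ay":0,"az":0},{"tx":-0.8,"ty":0,"tz":0,"ax":0,"ay":0,"az":0}])

```text
clock: 5.82
eef_pos: [566.9, -158.6, 101.5]
tcp_rot: [3.141, 0.0, 1.681]
contact_force: [1.5, 3.5, 2.0]
opening: 0.006
grasp_force: 1.9
```

Call:
step_arm(moves=[{"tx":-0.8,"ty":0,"tz":0,"ax":0,"ay":0,"az":0},{"tx":-0.8,"ty":0,"tz":0,"ax":0,"ay":0,"az":0},{"tx":-0.5,"ty":0,"tz":0,"ax":0,"ay":0,"az":0},{"tx":-0.4,"ty":0,"tz":0,"ax":0,"ay":0,"az":0},{"tx":0,"ty":0,"tz":0,"ax":0,"ay":0,"az":0}])

```text
clock: 6.45
eef_pos: [573.2, -220.0, 101.0]
tcp_rot: [-3.141, 0.0, 1.681]
contact_force: [0.9, -0.1, 1.3]
opening: 0.0
grasp_force: 0.0
```

Run:
```python
from h import *
s=r.sense();y=.1115;e=s['eef_pos'][:2]-np.array([556.8,-70.3]);print(s['contact_force'],'caddy xy',e[0]*np.cos(y)+e[1]*np.sin(y),-e[0]*np.sin(y)+e[1]*np.cos(y))
im,d,K,T=grab("wrist"); save("pics/w1.png",im)
```

```text
[ 0.88763862 -0.11308689  1.25299354] caddy xy -0.3149588817389173 -150.60209805552876
```

View pics/w1.png

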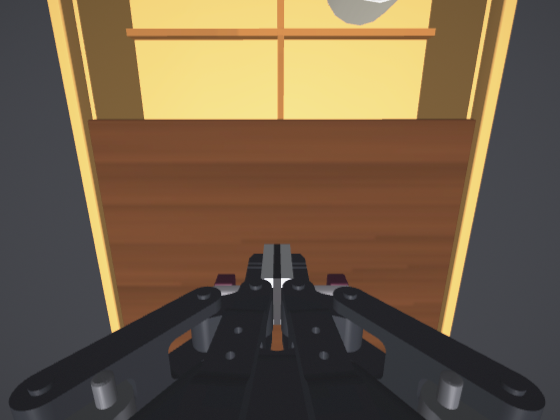

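The bay is open and the cover's leading edge is at row 120. I'll push a little further to the stop.

Call:
step_arm(moves=[{"tx":-0.25,"ty":0,"tz":0,"ax":0,"ay":0,"az":0},{"tx":-0.2,"ty":0,"tz":0,"ax":0,"ay":0,"az":0},{"tx":0,"ty":0,"tz":0,"ax":0,"ay":0,"az":0}])

```text
clock: 6.88
eef_pos: [574.1, -228.6, 101.0]
tcp_rot: [-3.14, -0.003, 1.681]
contact_force: [-1.1, 11.4, 3.3]
opening: -0.0
grasp_force: 5.4
```

Run:
```python
from h import *
s=r.sense();y=.1115;e=s['eef_pos'][:2]-np.array([556.8,-70.3]);print(s['contact_force'],'caddy xy',e[0]*np.cos(y)+e[1]*np.sin(y),-e[0]*np.sin(y)+e[1]*np.cos(y))
im,d,K,T=grab("wrist")
for row in (60,90,): pass
hsv=cv2.cvtColor(im,cv2.COLOR_RGB2HSV); col=hsv[:200,250,2]; v=np.argmax(np.abs(np.diff(col[40:].astype(int))))+40
p=ray(250,v,K,T,69);e=p[:2]-np.array([556.8,-70.3]);print(v,'cover edge caddy y',-e[0]*np.sin(y)+e[1]*np.cos(y))
```

```text
[-1.13162218 11.35119731  3.34183163] caddy xy -0.4106838711186782 -159.28316047798833
116 cover edge caddy y -85.80399466459126
```

Hard stop felt at 11 N, and the cover edge at y=-86 matches fully open. I'll back off, rise and look into the bay and at the pots.

Call:
step_arm(moves=[{"tx":0.4,"ty":0,"tz":0,"ax":0,"ay":0,"az":0},{"tx":0.6,"ty":0,"tz":-1,"ax":0,"ay":0,"az":0},{"tx":1,"ty":0,"tz":-1,"ax":0,"ay":0,"az":0},{"tx":1,"ty":0,"tz":-1,"ax":0,"ay":0,"az":0},{"tx":1,"ty":0,"tz":-1,"ax":0,"ay":0,"az":0}])

```text
clock: 7.55
eef_pos: [563.7, -130.3, 202.3]
tcp_rot: [3.141, 0.001, 1.682]
contact_force: [0.1, 0.3, 1.3]
opening: -0.001
grasp_force: 0.0
```

Call:
step_arm(moves=[{"tx":0.5,"ty":0,"tz":-1,"ax":0,"ay":0,"az":0},{"tx":0,"ty":0,"tz":-0.5,"ax":0,"ay":0,"az":0},{"tx":0,"ty":0,"tz":0,"ax":0,"ay":0,"az":0}], gripper=0.7)

```text
clock: 7.92
eef_pos: [562.9, -119.0, 239.5]
tcp_rot: [3.14, 0.001, 1.682]
contact_force: [-0.1, 0.1, -0.2]
opening: 0.636
grasp_force: 0.0
```

Run:
```python
from h import *
im,d,K,T=grab("wrist"); save("pics/w2.png",im); print(r.sense()['eef_pos'])
W=cloud(d,K,T)
for o in blobs(im,W,60): print(*o)
# white pots in bay
y=.1115;c=np.array([556.8,-70.3]);E=W[...,:2]-c
cx=E[...,0]*np.cos(y)+E[...,1]*np.sin(y);cy=-E[...,0]*np.sin(y)+E[...,1]*np.cos(y)
hsv=cv2.cvtColor(im,cv2.COLOR_RGB2HSV)
m=(hsv[...,1]<60)&(hsv[...,2]>120)&(abs(cx)<94)&(abs(cy)<84)&(W[...,2]>40)&(W[...,2]<66)
n,L,st,ce=cv2.connectedComponentsWithStats(m.astype(np.uint8))
for i in range(1,n):
    if st[i,4]>50:print('white',ce[i],st[i,4],[np.percentile(a[L==i],[2,98]).round() for a in(cx,cy,W[...,2])])
```

```text
[ 562.34251636 -119.11737953  238.53954588]
red [527.  36.] 4322 90.6 [752.8  37.9  87.5] [46.5 48.1  7.1]
yellow [165.  65.] 193 71.8 [453.1 -20.5  70.6] [ 5.9 57.4  3. ]
yellow [392.  45.] 79 71.8 [648.6  22.7  70.6] [ 5.1 15.8  2.9]
yellow [257.  45.] 247 61.8 [549.5  14.2  60.6] [150.3  16.3   3. ]
yellow [369.  43.] 78 62.0 [631.5  26.   60.5] [20.2  5.6  3.4]
yellow [244. 110.] 64 6.9 [517.8 -43.6   5.4] [68.   7.5  3.2]
white [324.81486676 140.73211781] 1426 [array([31., 70.]), array([-19.,  19.]), array([45., 60.])]
```

View pics/w2.png

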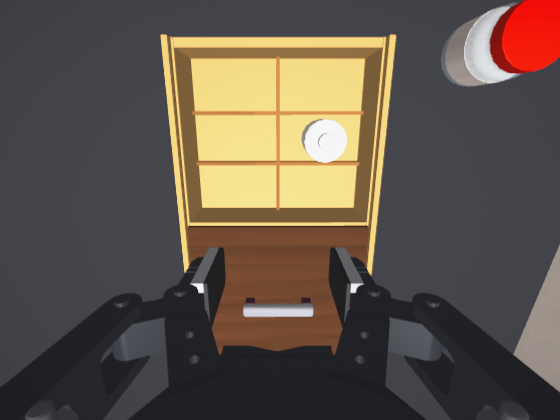

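The bay holds one white pot, at (325,141), caddy (+50,0). The three left places and the right-hand y=±56 places are free. Next I'll fly over the pots and measure from close by.

Call:
step_arm(moves=[{"tx":1,"ty":-0.1,"tz":-0.3,"ax":0,"ay":0,"az":0},{"tx":1,"ty":-0.1,"tz":-0.3,"ax":0,"ay":0,"az":0},{"tx":1,"ty":-0.1,"tz":-0.3,"ax":0,"ay":0,"az":0},{"tx":1,"ty":-0.1,"tz":-0.3,"ax":0,"ay":0,"az":0},{"tx":1,"ty":-0.1,"tz":-0.3,"ax":0,"ay":0,"az":0}])

```text
clock: 8.6
eef_pos: [535.5, 4.4, 275.1]
tcp_rot: [-3.14, 0.0, 1.681]
contact_force: [1.0, 0.0, 0.3]
opening: 0.697
grasp_force: 0.0
```

Call:
step_arm(moves=[{"tx":1,"ty":-0.1,"tz":-0.3,"ax":0,"ay":0,"az":0},{"tx":1,"ty":-0.1,"tz":0,"ax":0,"ay":0,"az":0},{"tx":1,"ty":-0.1,"tz":0,"ax":0,"ay":0,"az":0},{"tx":0.8,"ty":-0.1,"tz":0,"ax":0,"ay":0,"az":0},{"tx":0,"ty":0,"tz":0,"ax":0,"ay":0,"az":0}], gripper=0.45)

```text
clock: 9.22
eef_pos: [515.1, 97.9, 282.5]
tcp_rot: [-3.14, 0.0, 1.683]
contact_force: [0.1, 0.0, 0.2]
opening: 0.454
grasp_force: 0.0
```

```bash
cat >> h.py <<'E'
def fitc(P,rad=None):
    "circle fit of xy points (robust)"
    A=np.c_[2*P[:,:2],np.ones(len(P))]
    for _ in range(3):
        x=np.linalg.lstsq(A,(P[:,:2]**2).sum(1),rcond=None)[0]; rr=np.sqrt(x[2]+x[0]**2+x[1]**2)
        e=abs(np.hypot(*(P[:,:2]-x[:2]).T)-rr); k=e<np.percentile(e,90); P,A=P[k],A[k]
    return x[:2].round(1),rr.round(1)
def find(cam="wrist",tag=None,amin=150):
    im,d,K,T=grab(cam); W=cloud(d,K,T)
    if tag: save(tag,im)
    hsv=cv2.cvtColor(im,cv2.COLOR_RGB2HSV); h=hsv[:,:,0].astype(int)
    for c,(a,b) in HUE.items():
        if c=='turq': continue
        m=((h>=a)&(h<=b))|((c=='red')&(h>=174)); m=m&(hsv[:,:,1]>120)&(hsv[:,:,2]>40)&(W[...,2]<66)&(W[...,2]>2)
        n,L,st,ce=cv2.connectedComponentsWithStats(m.astype(np.uint8))
        for i in range(1,n):
            if st[i,4]<amin: continue
            p=W[L==i]; zt=np.percentile(p[:,2],97); lo,hi=np.percentile(p,2,0),np.percentile(p,98,0)
            if max(hi-lo)>90: continue
            edge=st[i,0]==0 or st[i,1]==0 or st[i,0]+st[i,2]==560
            # top ring: contour of convex hull of rim / disc cast on its plane
            kind='pot' if zt>33 and zt<46 else 'lid' if zt<30 else 'lidded'
            zz={'pot':40,'lid':12,'lidded':zt-10}[kind]
            q=p[abs(p[:,2]-zz)<2.5]
            if len(q)<20: continue
            hull=cv2.convexHull(q[:,:2].astype(np.float32))[:,0]
            kk=p[(p[:,2]>zt-3)]; kc=((kk.min(0)+kk.max(0))/2)[:2].round(1)
            print(c,kind,ce[i].round(),st[i,4],'ztop',zt.round(1),'hullfit',*fitc(hull),'box',((q.min(0)+q.max(0))/2)[:2].round(1),'top',kc,'EDGE' if edge else '')
E
python3 - <<'E'
from h import *
print(r.sense()['eef_pos']);find(tag='pics/w3.png')
E
```

```text
[515.14894463  97.89397363 282.50922296]
red pot [311.  21.] 1595 ztop 40.5 hullfit [533.6 276.2] 21.6 box [533.5 274. ] top [533.5 274. ] EDGE
yellow pot [215.  87.] 1352 ztop 40.4 hullfit [432.7 194.7] 21.7 box [432.8 194.7] top [432.8 194.7] 
green lid [299. 125.] 554 ztop 22.1 hullfit [535.2 158.4] 20.4 box [535.3 158.2] top [534.8 158.4] 
green pot [370. 130.] 1304 ztop 40.5 hullfit [622.2 167.2] 21.6 box [622.  167.2] top [622.  167.2] 
blue pot [393.  43.] 1783 ztop 40.4 hullfit [628.8 263.2] 21.8 box [628.9 263.2] top [628.9 263.2]
```

View pics/w3.png

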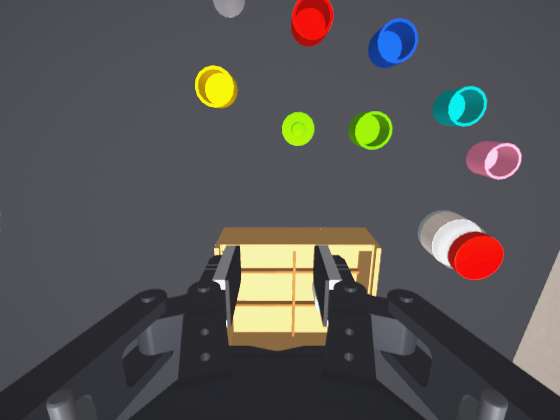

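The circle fits are sound: pots have radius 21.6 and height 40.4, the lid has radius 20.4 and height 22. Going for the green lid first, at (535,158).

Call:
step_arm(moves=[{"tx":0.8,"ty":0.36,"tz":1,"ax":0,"ay":0,"az":0},{"tx":0.8,"ty":0.36,"tz":1,"ax":0,"ay":0,"az":0},{"tx":0.72,"ty":0.34,"tz":1,"ax":0,"ay":0,"az":0},{"tx":0,"ty":0,"tz":1,"ax":0,"ay":0,"az":0},{"tx":0,"ty":0,"tz":1,"ax":0,"ay":0,"az":0}])

```text
clock: 9.9
eef_pos: [535.7, 157.2, 157.3]
tcp_rot: [-3.141, 0.001, 1.681]
contact_force: [0.3, -0.9, -0.9]
opening: 0.449
grasp_force: 0.0
```

Call:
step_arm(moves=[{"tx":0,"ty":0,"tz":1,"ax":0,"ay":0,"az":0},{"tx":0,"ty":0,"tz":1,"ax":0,"ay":0,"az":0},{"tx":0,"ty":0,"tz":0.8,"ax":0,"ay":0,"az":0},{"tx":0,"ty":0,"tz":0,"ax":0,"ay":0,"az":0}])

```text
clock: 10.4
eef_pos: [534.6, 156.8, 87.0]
tcp_rot: [-3.138, 0.001, 1.681]
contact_force: [0.6, 0.5, 0.3]
opening: 0.451
grasp_force: 0.0
```

Run:
```python
from h import *
s=r.sense();print(s['eef_pos'],s['contact_force'],togo((535.2,158.4,37.5)));find()
im,d,K,T=grab("wrist")
# project fingertip region for reference
```

```text
[534.55727606 156.75394384  86.96028089] [0.613876   0.50765968 0.26293518] [0.06 0.04 1.98]
red pot [299.  32.] 5435 ztop 40.2 hullfit [533.6 276.4] 21.7 box [533.5 270.5] top [533.5 270.8] EDGE
yellow pot [112. 157.] 6390 ztop 40.1 hullfit [432.6 195. ] 22.0 box [432.8 195. ] top [432.8 195. ] 
yellow lid [277. 223.] 2254 ztop 22.0 hullfit [535.3 158.8] 20.0 box [535.4 158.8] top [535.4 158.1] 
green pot [392. 214.] 1576 ztop 38.5 hullfit [622.1 167.7] 21.9 box [612.4 172.4] top [612.7 172.2] 
green pot [427. 244.] 2152 ztop 38.9 hullfit [622.6 167.2] 19.0 box [627.7 167.4] top [627.7 167.3] 
blue pot [432.  80.] 2217 ztop 38.9 hullfit [628.3 263.1] 21.7 box [619.1 261.2] top [619.  261.2] 
blue pot [491.  66.] 3428 ztop 38.8 hullfit [629.4 263.6] 18.9 box [631.2 264.8] top [631.3 264.1]
```

Call:
step_arm(moves=[{"tx":0.07,"ty":0.03,"tz":1,"ax":0,"ay":0,"az":0},{"tx":0,"ty":0,"tz":0.7,"ax":0,"ay":0,"az":0},{"tx":0,"ty":0,"tz":0.25,"ax":0,"ay":0,"az":0},{"tx":0,"ty":0,"tz":0,"ax":0,"ay":0,"az":0}])

```text
clock: 11.0
eef_pos: [536.0, 159.9, 40.0]
tcp_rot: [-3.141, 0.0, 1.682]
contact_force: [1.0, 0.3, 0.6]
opening: 0.444
grasp_force: 0.0
```

Call:
step_arm(moves=[{"tx":0,"ty":0,"tz":0,"ax":0,"ay":0,"az":0},{"tx":0,"ty":0,"tz":0,"ax":0,"ay":0,"az":0},{"tx":0,"ty":0,"tz":0,"ax":0,"ay":0,"az":0},{"tx":0,"ty":0,"tz":0,"ax":0,"ay":0,"az":0}], gripper=0, newtons=40)

```text
clock: 11.5
eef_pos: [536.6, 160.1, 40.8]
tcp_rot: [3.14, -0.0, 1.682]
contact_force: [-2.0, -0.9, 6.5]
opening: 0.174
grasp_force: 39.2
```

Call:
step_arm(moves=[{"tx":0,"ty":0,"tz":-0.6,"ax":0,"ay":0,"az":0},{"tx":0,"ty":0,"tz":-1,"ax":0,"ay":0,"az":0},{"tx":0,"ty":0,"tz":-1,"ax":0,"ay":0,"az":0},{"tx":0,"ty":0,"tz":-0.6,"ax":0,"ay":0,"az":0},{"tx":0,"ty":0,"tz":0,"ax":0,"ay":0,"az":0}])

```text
clock: 12.12
eef_pos: [536.8, 160.2, 121.4]
tcp_rot: [3.139, -0.0, 1.682]
contact_force: [-0.2, -0.0, -0.5]
opening: 0.177
grasp_force: 39.0
```

Call:
step_arm(moves=[{"tx":0,"ty":0.9,"tz":0,"ax":0,"ay":0,"az":0},{"tx":-0.04,"ty":0.9,"tz":0,"ax":0,"ay":0,"az":0},{"tx":0,"ty":0.9,"tz":0,"ax":0,"ay":0,"az":0},{"tx":0,"ty":0.75,"tz":0,"ax":0,"ay":0,"az":0},{"tx":0,"ty":0,"tz":0,"ax":0,"ay":0,"az":0}])

```text
clock: 12.75
eef_pos: [622.2, 168.5, 118.9]
tcp_rot: [-3.141, 0.0, 1.681]
contact_force: [-0.8, -0.4, -0.7]
opening: 0.18
grasp_force: 39.1
```

```bash
sed -i "s/'yellow':(22,32),'green':(40,62)/'yellow':(22,33),'green':(35,62)/" h.py
python3 - <<'E'
from h import *
s=r.sense();print(s['eef_pos'],s['contact_force'],togo((622.3,168.6,73)));
im,d,K,T=grab("wrist"); save('pics/w4.png',im[130:330,150:430].repeat(2,0).repeat(2,1)); W=cloud(d,K,T)
hsv=cv2.cvtColor(im,cv2.COLOR_RGB2HSV); g=(hsv[...,0]>33)&(hsv[...,0]<64)&(hsv[...,1]>120)&(W[...,2]>60)
p=W[g]; print(len(p),np.percentile(p,[2,50,98],axis=0).round(1))
E
```

```text
[622.22802438 168.48219893 118.86006112] [-0.83625764 -0.39643394 -0.69837988] [0.   0.   1.83]
516 [[603.5 147.2  86.3]
 [622.3 175.2  92.9]
 [640.6 187.7 105.9]]
```

View pics/w4.png

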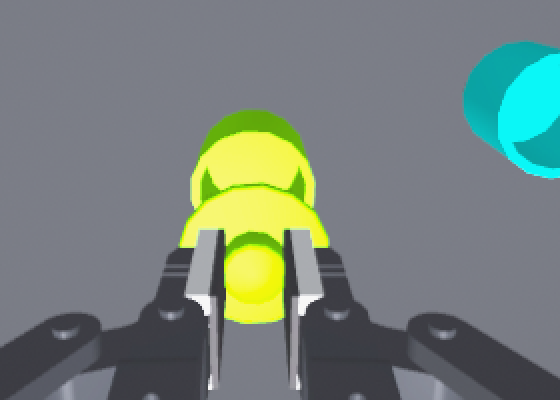

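The green lid is held level, with its disc centre measured at (622,167.5) over the pot. Lowering it.

Call:
step_arm(moves=[{"tx":0,"ty":0,"tz":0.8,"ax":0,"ay":0,"az":0},{"tx":0,"ty":0,"tz":0.6,"ax":0,"ay":0,"az":0},{"tx":0,"ty":0,"tz":0.3,"ax":0,"ay":0,"az":0},{"tx":0,"ty":0,"tz":0.13,"ax":0,"ay":0,"az":0},{"tx":0,"ty":0,"tz":0,"ax":0,"ay":0,"az":0}])

```text
clock: 13.42
eef_pos: [622.0, 168.6, 74.2]
tcp_rot: [-3.142, -0.0, 1.682]
contact_force: [-0.1, 0.3, -0.5]
opening: 0.179
grasp_force: 39.1
```

Call:
step_arm(moves=[{"tx":0,"ty":0,"tz":0,"ax":0,"ay":0,"az":0},{"tx":0,"ty":0,"tz":0,"ax":0,"ay":0,"az":0},{"tx":0,"ty":0,"tz":-0.5,"ax":0,"ay":0,"az":0},{"tx":0,"ty":0,"tz":-1,"ax":0,"ay":0,"az":0},{"tx":0,"ty":0,"tz":-0.5,"ax":0,"ay":0,"az":0}], gripper=0.4)

```text
clock: 14.05
eef_pos: [622.8, 168.8, 126.4]
tcp_rot: [3.139, -0.0, 1.682]
contact_force: [-0.3, -0.5, 0.5]
opening: 0.399
grasp_force: 0.0
```

Run:
```python
from h import *
s=r.sense();print(s['eef_pos'],togo((622.3,167.3,36)));find()
```

```text
[622.79329361 168.77452999 126.43198632] [-0.06 -0.03  3.62]
red pot [157.  45.] 5241 ztop 40.3 hullfit [533.6 276.6] 21.9 box [533.7 276.6] top [533.8 276.6] 
yellow pot [ 31. 153.] 3896 ztop 39.8 hullfit [433.8 195.2] 21.6 box [440.9 195.1] top [440.9 195.1] EDGE
yellow lidded [275. 223.] 2393 ztop 54.0 hullfit [622.7 167.5] 20.4 box [622.7 167.5] top [622.9 167.3] 
green pot [275. 193.] 545 ztop 42.3 hullfit [622.  169.3] 19.8 box [621.1 181.8] top [621.1 181.8] 
blue pot [310.  71.] 821 ztop 38.7 hullfit [629.  263.7] 18.7 box [629.1 270.8] top [629.1 268.2]
```

The green lid is seated: top at 54.0 mm, centred on the pot. Taking the lidded pot now.

Call:
step_arm(moves=[{"tx":-0.06,"ty":-0.02,"tz":0.4,"ax":0,"ay":0,"az":0},{"tx":0,"ty":0,"tz":0.4,"ax":0,"ay":0,"az":0},{"tx":0,"ty":0,"tz":1,"ax":0,"ay":0,"az":0},{"tx":0,"ty":0,"tz":1,"ax":0,"ay":0,"az":0},{"tx":0,"ty":0,"tz":0.75,"ax":0,"ay":0,"az":0}], gripper=0.8)

```text
clock: 14.72
eef_pos: [620.3, 166.6, 32.8]
tcp_rot: [-3.139, 0.0, 1.682]
contact_force: [-0.4, 0.7, 0.7]
opening: 0.801
grasp_force: 0.0
```

Call:
step_arm(moves=[{"tx":0,"ty":0,"tz":0,"ax":0,"ay":0,"az":0},{"tx":0,"ty":0,"tz":0,"ax":0,"ay":0,"az":0},{"tx":0,"ty":0,"tz":0,"ax":0,"ay":0,"az":0},{"tx":0,"ty":0,"tz":0,"ax":0,"ay":0,"az":0}], gripper=0.3, newtons=40)

```text
clock: 15.22
eef_pos: [622.0, 167.1, 36.3]
tcp_rot: [3.14, -0.0, 1.682]
contact_force: [0.1, -1.3, -0.7]
opening: 0.505
grasp_force: 40.8
```

Call:
step_arm(moves=[{"tx":0,"ty":0,"tz":-0.5,"ax":0,"ay":0,"az":0},{"tx":0,"ty":0,"tz":-0.8,"ax":0,"ay":0,"az":0},{"tx":0,"ty":0,"tz":-1,"ax":0,"ay":0,"az":0},{"tx":0,"ty":0,"tz":-1,"ax":0,"ay":0,"az":0},{"tx":0,"ty":0,"tz":-0.5,"ax":0,"ay":0,"az":0}])

```text
clock: 15.85
eef_pos: [622.6, 167.3, 133.5]
tcp_rot: [3.138, -0.001, 1.682]
contact_force: [-0.5, -0.3, -2.0]
opening: 0.51
grasp_force: 40.8
```

Run:
```python
from h import *
s=r.sense();print(s['eef_pos'],togo((592.3,-10,43)));find()
```

```text
[622.64808985 167.2699092  133.50898392] [-6.92 -2.    3.61]
red pot [161.  45.] 4886 ztop 40.3 hullfit [533.7 276.6] 21.8 box [533.9 276.6] top [533.9 276.6] 
yellow pot [ 34. 150.] 4111 ztop 40.0 hullfit [433.6 195.1] 21.7 box [437.8 194.9] top [437.8 194.9] EDGE
blue pot [305.  73.] 1791 ztop 40.4 hullfit [629.  263.6] 21.7 box [628.8 263.6] top [628.8 263.6]
```

Call:
step_arm(moves=[{"tx":-0.7,"ty":-0.2,"tz":0,"ax":0,"ay":0,"az":0},{"tx":-1,"ty":-0.3,"tz":0,"ax":0,"ay":0,"az":0},{"tx":-1,"ty":-0.3,"tz":0,"ax":0,"ay":0,"az":0},{"tx":-1,"ty":-0.3,"tz":0,"ax":0,"ay":0,"az":0},{"tx":-1,"ty":-0.3,"tz":0,"ax":0,"ay":0,"az":0}])

```text
clock: 16.52
eef_pos: [598.4, 44.5, 129.3]
tcp_rot: [-3.139, 0.0, 1.681]
contact_force: [-0.1, 0.3, -0.7]
opening: 0.505
grasp_force: 40.9
```

Call:
step_arm(moves=[{"tx":-1,"ty":-0.3,"tz":0,"ax":0,"ay":0,"az":0},{"tx":-0.8,"ty":-0.2,"tz":0,"ax":0,"ay":0,"az":0},{"tx":-0.42,"ty":-0.1,"tz":0,"ax":0,"ay":0,"az":0},{"tx":0,"ty":0,"tz":0,"ax":0,"ay":0,"az":0}])

```text
clock: 17.02
eef_pos: [590.9, -11.1, 130.3]
tcp_rot: [-3.141, -0.0, 1.68]
contact_force: [0.9, 0.8, -0.4]
opening: 0.51
grasp_force: 40.9
```

Run:
```python
from h import *
s=r.sense();print(s['eef_pos'],s['opening'],togo((592.3,-10,43)))
im,d,K,T=grab("wrist"); save('pics/w5.png',im)
```

```text
[590.87305155 -11.07570666 130.31076091] 0.5095526748745055 [0.04 0.06 3.49]
```

View pics/w5.png

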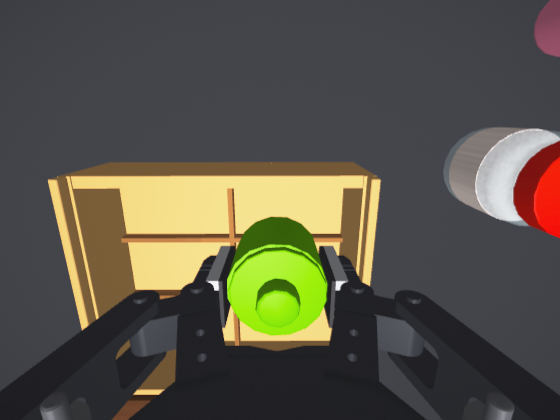

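The green pot is carried upright with its lid on, over the far-right place. Lowering and releasing.

Call:
step_arm(moves=[{"tx":0.04,"ty":0.06,"tz":0.8,"ax":0,"ay":0,"az":0},{"tx":0,"ty":0,"tz":1,"ax":0,"ay":0,"az":0},{"tx":0,"ty":0,"tz":0.9,"ax":0,"ay":0,"az":0},{"tx":0,"ty":0,"tz":0.5,"ax":0,"ay":0,"az":0},{"tx":0,"ty":0,"tz":0.2,"ax":0,"ay":0,"az":0}])

```text
clock: 17.7
eef_pos: [591.9, -8.9, 44.2]
tcp_rot: [-3.14, -0.0, 1.682]
contact_force: [1.1, 0.6, 0.2]
opening: 0.509
grasp_force: 40.9
```

Call:
step_arm(moves=[{"tx":0,"ty":0,"tz":0.05,"ax":0,"ay":0,"az":0},{"tx":0,"ty":0,"tz":0,"ax":0,"ay":0,"az":0}])

```text
clock: 17.95
eef_pos: [592.9, -9.3, 44.9]
tcp_rot: [3.141, 0.0, 1.682]
contact_force: [-0.4, 1.0, -0.6]
opening: 0.504
grasp_force: 40.9
```

Call:
step_arm(moves=[{"tx":0,"ty":0,"tz":0,"ax":0,"ay":0,"az":0},{"tx":0,"ty":0,"tz":0,"ax":0,"ay":0,"az":0},{"tx":0,"ty":0,"tz":-0.5,"ax":0,"ay":0,"az":0},{"tx":0,"ty":0,"tz":-1,"ax":0,"ay":0,"az":0},{"tx":0,"ty":0,"tz":-1,"ax":0,"ay":0,"az":0}], gripper=0.66)

```text
clock: 18.58
eef_pos: [593.3, -9.3, 108.6]
tcp_rot: [3.139, 0.0, 1.681]
contact_force: [0.8, -0.9, 0.1]
opening: 0.656
grasp_force: 0.0
```

Call:
step_arm(moves=[{"tx":0,"ty":0,"tz":-1,"ax":0,"ay":0,"az":0},{"tx":0,"ty":0,"tz":-1,"ax":0,"ay":0,"az":0}], gripper=0.45)

```text
clock: 18.82
eef_pos: [593.3, -9.3, 159.0]
tcp_rot: [3.139, 0.0, 1.681]
contact_force: [0.1, -0.0, -1.0]
opening: 0.451
grasp_force: 0.0
```

Run:
```python
from h import *
s=r.sense();print(s['eef_pos'],s['opening']);find(amin=80)
find('top',amin=15)
```

```text
[593.28585491  -9.32659078 159.03143739] 0.45053851802518574
green lidded [276. 206.] 2265 ztop 59.8 hullfit [594.  -8.] 20.6 box [594.   -7.8] top [594.1  -8. ] 
red pot [207. 233.] 178 ztop 43.1 hullfit [531.9 276.9] 20.9 box [532.1 277.6] top [532.1 277.5] 
red lid [141. 236.] 166 ztop 23.4 hullfit [520.8 474.6] 19.3 box [520.5 475.2] top [521.5 474.8] 
yellow lid [163. 269.] 176 ztop 24.6 hullfit [428.5 405.5] 19.7 box [428.3 404.9] top [428.8 404.3] 
yellow pot [234. 269.] 182 ztop 43.0 hullfit [431.  196.4] 20.4 box [430.8 196.6] top [430.8 196.3] 
blue pot [213. 201.] 184 ztop 42.2 hullfit [627.8 265.1] 20.9 box [627.6 264.8] top [627.6 264.3] 
blue lid [172. 239.] 165 ztop 25.2 hullfit [512.8 383. ] 19.8 box [512.9 384.3] top [512.5 381.6]
```

Green is in, with the lid top at 59.8 as expected. Blue lid next.

Call:
step_arm(moves=[{"tx":1,"ty":-0.09,"tz":-0.2,"ax":0,"ay":0,"az":0},{"tx":1,"ty":-0.09,"tz":0,"ax":0,"ay":0,"az":0},{"tx":1,"ty":-0.09,"tz":0,"ax":0,"ay":0,"az":0},{"tx":1,"ty":-0.09,"tz":0,"ax":0,"ay":0,"az":0},{"tx":1,"ty":-0.09,"tz":0,"ax":0,"ay":0,"az":0}])

```text
clock: 19.55
eef_pos: [567.4, 114.5, 161.7]
tcp_rot: [3.141, -0.0, 1.681]
contact_force: [1.0, 0.0, 0.1]
opening: 0.449
grasp_force: 0.0
```

Call:
step_arm(moves=[{"tx":1,"ty":-0.09,"tz":0,"ax":0,"ay":0,"az":0},{"tx":1,"ty":-0.09,"tz":0,"ax":0,"ay":0,"az":0},{"tx":1,"ty":-0.09,"tz":0,"ax":0,"ay":0,"az":0},{"tx":1,"ty":-0.09,"tz":0,"ax":0,"ay":0,"az":0},{"tx":1,"ty":-0.09,"tz":0,"ax":0,"ay":0,"az":0}])

```text
clock: 20.18
eef_pos: [542.3, 237.5, 161.7]
tcp_rot: [3.141, -0.0, 1.681]
contact_force: [-0.3, 0.6, -0.0]
opening: 0.451
grasp_force: 0.0
```

Call:
step_arm(moves=[{"tx":1,"ty":-0.09,"tz":0,"ax":0,"ay":0,"az":0},{"tx":1,"ty":-0.09,"tz":0,"ax":0,"ay":0,"az":0},{"tx":1,"ty":-0.09,"tz":0,"ax":0,"ay":0,"az":0},{"tx":1,"ty":-0.09,"tz":0.3,"ax":0,"ay":0,"az":0},{"tx":0.8,"ty":-0.09,"tz":0.6,"ax":0,"ay":0,"az":0}])

```text
clock: 20.8
eef_pos: [518.2, 356.0, 139.2]
tcp_rot: [3.14, -0.001, 1.682]
contact_force: [0.0, -0.1, 0.1]
opening: 0.453
grasp_force: 0.0
```

Run:
```python
from h import *
s=r.sense();print(s['eef_pos'],s['tcp_rot'],s['opening']);find(amin=80)
s=r.sense();print(s['eef_pos'])
```

```text
[518.2359445  356.04549182 139.21458995] [ 3.13985356e+00 -9.50054038e-04  1.68183248e+00] 0.45330601228796863
red lid [298.  56.] 2594 ztop 22.1 hullfit [522.6 473.6] 20.6 box [522.6 473.7] top [522.4 473.4] 
red pot [283. 295.] 2559 ztop 39.8 hullfit [533.6 276.7] 21.9 box [533.4 276.6] top [533.3 276.7] 
yellow lid [173. 136.] 2132 ztop 22.0 hullfit [429.4 404.4] 20.7 box [429.3 404.7] top [429.4 404.4] 
yellow pot [167. 373.] 635 ztop 39.7 hullfit [432.4 195.1] 22.2 box [432.  194.3] top [432.  194.3] 
blue lid [378. 290.] 258 ztop 23.4 hullfit [627.9 265. ] 20.5 box [624.6 282. ] top [623. 284.] 
[516.65238604 357.20415332 136.74229132]
```

Run:
```python
from h import *
im,d,K,T=grab("wrist"); save('pics/w6.png',im); W=cloud(d,K,T)
hsv=cv2.cvtColor(im,cv2.COLOR_RGB2HSV)
p=T[:3,:3].T@(np.array([513,383,22])-T[:3,3]);u=K[0,0]*p[0]/-p[2]+K[0,2];v=K[1,1]*p[1]/p[2]+K[1,2];print(u,v);u,v=int(u),int(v)
print(hsv[v-8:v+9:8,u-8:u+9:8],W[v,u])
```

```text
275.04885883275193 178.26700937491515
[[[ 94 129 247]
  [ 98 178 247]
  [110 203 235]]

 [[ 96 153 247]
  [ 93 126 247]
  [ 95 149 247]]

 [[ 95 122 247]
  [ 91  88 247]
  [ 98 176 247]]] [512.96320122 382.87777597  20.34626096]
```

View pics/w6.png

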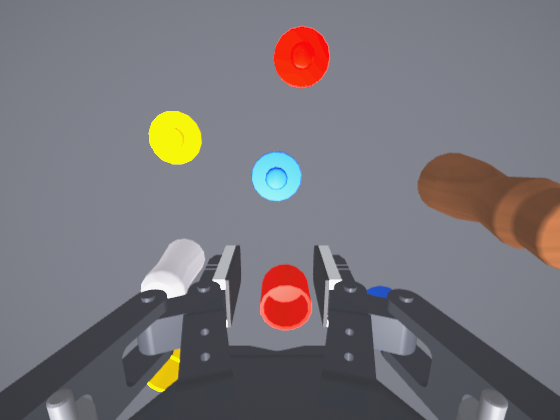

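The blue lid is at (276,176) and overexposed under the wrist light; the salt shaker (175,270) and mill (490,190) are clear. I'll widen the blue mask and measure.

```bash
sed -i "s/'blue':(108,124)/'blue':(86,124)/; s/(hsv\[:,:,1\]>120)&(hsv\[:,:,2\]>40)/(hsv[:,:,1]>(70 if c=='blue' else 120))\&(hsv[:,:,2]>40)/" h.py
python3 - <<'E'
from h import *
find(amin=400)
print(togo((513.2,383.3,87)))
E
```

```text
red lid [302.  55.] 2657 ztop 22.1 hullfit [522.5 473.6] 20.6 box [522.5 473.7] top [522.6 473.4] 
red pot [285. 296.] 2652 ztop 39.8 hullfit [533.5 276.7] 21.8 box [533.5 276.5] top [533.5 276.5] 
yellow lid [175. 135.] 2156 ztop 22.0 hullfit [429.3 404.3] 20.7 box [429.4 404.4] top [429.5 404.2] 
yellow pot [167. 373.] 640 ztop 39.8 hullfit [429.7 196.9] 22.1 box [430.9 195. ] top [430.9 195. ] 
blue lid [276. 174.] 1912 ztop 22.0 hullfit [513.7 382. ] 20.6 box [513.7 382.1] top [513.9 382.1] 
[ 1.15 -0.02  2.03]
```

Call:
step_arm(moves=[{"tx":0.6,"ty":0,"tz":0.5,"ax":0,"ay":0,"az":0},{"tx":0.5,"ty":0,"tz":0.5,"ax":0,"ay":0,"az":0},{"tx":0,"ty":0,"tz":1,"ax":0,"ay":0,"az":0},{"tx":0,"ty":0,"tz":1,"ax":0,"ay":0,"az":0},{"tx":0,"ty":0,"tz":0.5,"ax":0,"ay":0,"az":0}])

```text
clock: 21.58
eef_pos: [514.1, 381.8, 49.8]
tcp_rot: [-3.14, 0.001, 1.682]
contact_force: [0.0, -0.2, -0.0]
opening: 0.45
grasp_force: 0.0
```

Call:
step_arm(moves=[{"tx":0,"ty":0,"tz":0.35,"ax":0,"ay":0,"az":0},{"tx":0,"ty":0,"tz":0,"ax":0,"ay":0,"az":0}])

```text
clock: 21.82
eef_pos: [514.9, 382.0, 42.7]
tcp_rot: [-3.141, 0.0, 1.681]
contact_force: [0.1, 0.4, 0.5]
opening: 0.451
grasp_force: 0.0
```

Run:
```python
from h import *
s=r.sense();print(s['eef_pos'],s['contact_force'],togo((513.8,382.1,40.5)))
```

```text
[514.86514491 381.99153044  42.70313197] [0.05974977 0.39388916 0.50833039] [ 0.01 -0.04  0.09]
```

Call:
step_arm(moves=[{"tx":0,"ty":-0.03,"tz":0.08,"ax":0,"ay":0,"az":0},{"tx":0,"ty":0,"tz":0,"ax":0,"ay":0,"az":0},{"tx":0,"ty":0,"tz":0,"ax":0,"ay":0,"az":0},{"tx":0,"ty":0,"tz":0,"ax":0,"ay":0,"az":0}], gripper=0)

```text
clock: 22.32
eef_pos: [514.6, 382.3, 41.7]
tcp_rot: [3.14, -0.001, 1.682]
contact_force: [0.5, -0.2, 6.0]
opening: 0.175
grasp_force: 39.4
```

Call:
step_arm(moves=[{"tx":0,"ty":0,"tz":-0.6,"ax":0,"ay":0,"az":0},{"tx":0,"ty":0,"tz":-1,"ax":0,"ay":0,"az":0},{"tx":0,"ty":0,"tz":-1,"ax":0,"ay":0,"az":0},{"tx":-0.2,"ty":0.1,"tz":-0.6,"ax":0,"ay":0,"az":0},{"tx":-0.8,"ty":0.6,"tz":0,"ax":0,"ay":0,"az":0}])

```text
clock: 22.95
eef_pos: [534.6, 359.6, 122.9]
tcp_rot: [3.14, -0.001, 1.683]
contact_force: [0.5, -0.4, 0.4]
opening: 0.168
grasp_force: 39.0
```

Call:
step_arm(moves=[{"tx":-0.9,"ty":0.75,"tz":0,"ax":0,"ay":0,"az":0},{"tx":-0.9,"ty":0.75,"tz":0,"ax":0,"ay":0,"az":0},{"tx":-0.9,"ty":0.75,"tz":0,"ax":0,"ay":0,"az":0},{"tx":-0.9,"ty":0.7,"tz":0,"ax":0,"ay":0,"az":0},{"tx":-0.63,"ty":0.39,"tz":0,"ax":0,"ay":0,"az":0}])

```text
clock: 23.58
eef_pos: [629.7, 261.8, 121.0]
tcp_rot: [-3.141, 0.0, 1.681]
contact_force: [-0.2, 0.4, 0.4]
opening: 0.168
grasp_force: 39.0
```

```bash
cat >> h.py <<'E'
def held(c,zmin=60):
    "held lid: disc centre from points on its disc"
    im,d,K,T=grab("wrist"); W=cloud(d,K,T); hsv=cv2.cvtColor(im,cv2.COLOR_RGB2HSV); h=hsv[...,0].astype(int); a,b=HUE[c]
    m=((h>=a)&(h<=b))|((c=='red')&(h>=174)); m=m&(hsv[...,1]>70)&(W[...,2]>zmin)
    p=W[m]; p=p[np.hypot(*(p[:,:2]-r.sense()['eef_pos'][:2]).T)<35]
    print('held',c,len(p),np.percentile(p,[1,99],axis=0).round(1).tolist(),((np.percentile(p,1,axis=0)+np.percentile(p,99,axis=0))/2).round(1))
E
python3 - <<'E'
from h import *
s=r.sense();print(s['eef_pos'],s['opening'],togo((629,263.4,73.5)));held('blue');find(amin=300)
print(r.sense()['eef_pos'])
E
```

```text
[629.74668603 261.7797247  121.04643034] 0.16787014865683325 [ 0.07 -0.02  1.9 ]
held blue 2839 [[611.1, 242.4, 88.0], [648.6, 282.0, 104.6]] [629.8 262.2  96.3]
red pot [145. 182.] 3932 ztop 40.0 hullfit [533.6 276.6] 21.9 box [533.6 276.7] top [533.7 276.7] 
yellow pot [ 30. 266.] 3525 ztop 39.7 hullfit [433.1 195.3] 22.2 box [439.5 194.9] top [439.4 194.9] EDGE
blue pot [273. 204.] 2128 ztop 40.0 hullfit [628.9 263.7] 21.6 box [629. 269.] top [629. 269.] 
blue pot [383. 279.] 1965 ztop 39.8 hullfit [723.8 205.9] 22.3 box [725.6 214.8] top [725.6 214.8] 
[629.78521431 261.54626815 120.98918766]
```

Call:
step_arm(moves=[{"tx":0.06,"ty":-0.02,"tz":0.8,"ax":0,"ay":0,"az":0},{"tx":0,"ty":0,"tz":0.6,"ax":0,"ay":0,"az":0},{"tx":0,"ty":0,"tz":0.3,"ax":0,"ay":0,"az":0},{"tx":0,"ty":0,"tz":0.16,"ax":0,"ay":0,"az":0},{"tx":0,"ty":0,"tz":0,"ax":0,"ay":0,"az":0}])

```text
clock: 24.3
eef_pos: [628.3, 264.9, 74.5]
tcp_rot: [3.142, -0.0, 1.682]
contact_force: [0.5, 0.1, -0.4]
opening: 0.175
grasp_force: 39.0
```

Call:
step_arm(moves=[{"tx":0,"ty":0,"tz":0,"ax":0,"ay":0,"az":0},{"tx":0,"ty":0,"tz":0,"ax":0,"ay":0,"az":0},{"tx":0,"ty":0,"tz":-0.5,"ax":0,"ay":0,"az":0},{"tx":0,"ty":0,"tz":-1,"ax":0,"ay":0,"az":0},{"tx":0,"ty":0,"tz":-0.5,"ax":0,"ay":0,"az":0}], gripper=0.4)

```text
clock: 24.92
eef_pos: [629.2, 264.9, 126.8]
tcp_rot: [3.139, -0.001, 1.682]
contact_force: [0.5, -0.5, 0.3]
opening: 0.401
grasp_force: 0.0
```

Run:
```python
from h import *
find(amin=300);print(r.sense()['eef_pos'],togo((629,263.5,36)))
```

```text
red pot [150. 187.] 3641 ztop 40.1 hullfit [533.7 276.6] 21.9 box [533.6 276.6] top [533.6 276.6] 
yellow lid [15.  7.] 495 ztop 12.7 hullfit [435.7 393.7] 11.9 box [437.5 389.4] top [437.5 389.4] EDGE
yellow pot [ 33. 268.] 3695 ztop 39.8 hullfit [433.  195.4] 21.9 box [436.8 195.3] top [436.4 195.3] EDGE
blue lidded [275. 217.] 3082 ztop 53.8 hullfit [628.9 264.9] 20.6 box [629.  264.7] top [628.9 265.1] 
blue pot [376. 277.] 1545 ztop 39.8 hullfit [723.9 206.4] 21.7 box [723.8 219.8] top [723.8 219.8] 
[629.73068367 265.14210471 127.95064688] [-0.07 -0.05  3.68]
```

Call:
step_arm(moves=[{"tx":-0.07,"ty":-0.03,"tz":0.4,"ax":0,"ay":0,"az":0},{"tx":0,"ty":0,"tz":0.4,"ax":0,"ay":0,"az":0},{"tx":0,"ty":0,"tz":1,"ax":0,"ay":0,"az":0},{"tx":0,"ty":0,"tz":1,"ax":0,"ay":0,"az":0},{"tx":0,"ty":0,"tz":0.75,"ax":0,"ay":0,"az":0}], gripper=0.8)

```text
clock: 25.6
eef_pos: [626.5, 262.2, 33.0]
tcp_rot: [-3.139, 0.001, 1.681]
contact_force: [-0.2, 1.2, 0.1]
opening: 0.799
grasp_force: 0.0
```

Call:
step_arm(moves=[{"tx":0,"ty":0,"tz":0,"ax":0,"ay":0,"az":0},{"tx":0,"ty":0,"tz":0,"ax":0,"ay":0,"az":0},{"tx":0,"ty":0,"tz":0,"ax":0,"ay":0,"az":0},{"tx":0,"ty":0,"tz":0,"ax":0,"ay":0,"az":0}], gripper=0.3)

```text
clock: 26.1
eef_pos: [628.2, 262.9, 36.5]
tcp_rot: [3.141, -0.0, 1.682]
contact_force: [-0.2, -0.3, -1.8]
opening: 0.502
grasp_force: 41.2
```

Call:
step_arm(moves=[{"tx":0,"ty":0,"tz":-0.5,"ax":0,"ay":0,"az":0},{"tx":0,"ty":0,"tz":-0.8,"ax":0,"ay":0,"az":0},{"tx":0,"ty":0,"tz":-1,"ax":0,"ay":0,"az":0},{"tx":0,"ty":0,"tz":-1,"ax":0,"ay":0,"az":0},{"tx":-0.4,"ty":-0.3,"tz":-0.5,"ax":0,"ay":0,"az":0}])

```text
clock: 26.72
eef_pos: [622.6, 252.6, 133.9]
tcp_rot: [3.138, -0.001, 1.682]
contact_force: [0.0, -0.5, -1.0]
opening: 0.51
grasp_force: 41.3
```

Call:
step_arm(moves=[{"tx":-0.9,"ty":-0.5,"tz":0,"ax":0,"ay":0,"az":0},{"tx":-1,"ty":-0.56,"tz":0,"ax":0,"ay":0,"az":0},{"tx":-1,"ty":-0.56,"tz":0,"ax":0,"ay":0,"az":0},{"tx":-1,"ty":-0.56,"tz":0,"ax":0,"ay":0,"az":0},{"tx":-1,"ty":-0.56,"tz":0,"ax":0,"ay":0,"az":0}])

```text
clock: 27.35
eef_pos: [565.8, 121.2, 131.2]
tcp_rot: [-3.141, 0.0, 1.681]
contact_force: [1.1, 0.8, -1.1]
opening: 0.505
grasp_force: 41.3
```

Call:
step_arm(moves=[{"tx":-1,"ty":-0.56,"tz":0,"ax":0,"ay":0,"az":0},{"tx":-1,"ty":-0.56,"tz":0,"ax":0,"ay":0,"az":0},{"tx":-1,"ty":-0.56,"tz":0,"ax":0,"ay":0,"az":0},{"tx":-1,"ty":-0.56,"tz":0,"ax":0,"ay":0,"az":0},{"tx":-0.9,"ty":-0.5,"tz":0,"ax":0,"ay":0,"az":0}])

```text
clock: 27.98
eef_pos: [511.1, -7.9, 131.2]
tcp_rot: [-3.141, 0.0, 1.681]
contact_force: [0.5, -0.2, -1.2]
opening: 0.506
grasp_force: 41.3
```

Run:
```python
from h import *
held('blue',90);s=r.sense();print(s['eef_pos'],s['opening'],togo((508.9,-19.4,45)));
```

```text
held blue 9007 [[491.0, -23.2, 102.6], [531.6, 15.5, 150.4]] [511.3  -3.9 126.5]
[509.66033617  -9.83383793 130.94775992] 0.5050067261176446 [-0.37 -0.07  3.44]
```

Call:
step_arm(moves=[{"tx":-0.37,"ty":-0.05,"tz":0.8,"ax":0,"ay":0,"az":0},{"tx":0,"ty":0,"tz":0.8,"ax":0,"ay":0,"az":0},{"tx":0,"ty":0,"tz":0.8,"ax":0,"ay":0,"az":0},{"tx":0,"ty":0,"tz":0.6,"ax":0,"ay":0,"az":0},{"tx":0,"ty":0,"tz":0.4,"ax":0,"ay":0,"az":0}])

```text
clock: 28.65
eef_pos: [511.8, -16.0, 45.3]
tcp_rot: [-3.141, -0.0, 1.682]
contact_force: [-0.6, 0.3, -1.2]
opening: 0.508
grasp_force: 41.4
```

Call:
step_arm(moves=[{"tx":0,"ty":0,"tz":0.1,"ax":0,"ay":0,"az":0},{"tx":0,"ty":0,"tz":0,"ax":0,"ay":0,"az":0}])

```text
clock: 28.9
eef_pos: [512.3, -16.0, 43.5]
tcp_rot: [3.141, 0.0, 1.682]
contact_force: [0.6, 0.1, -1.4]
opening: 0.503
grasp_force: 41.4
```

Call:
step_arm(moves=[{"tx":0,"ty":0,"tz":0,"ax":0,"ay":0,"az":0},{"tx":0,"ty":0,"tz":0,"ax":0,"ay":0,"az":0},{"tx":0,"ty":0,"tz":-0.5,"ax":0,"ay":0,"az":0},{"tx":0,"ty":0,"tz":-1,"ax":0,"ay":0,"az":0},{"tx":0,"ty":0,"tz":-1,"ax":0,"ay":0,"az":0}], gripper=0.66)

```text
clock: 29.52
eef_pos: [511.4, -16.0, 106.9]
tcp_rot: [-3.14, -0.0, 1.682]
contact_force: [0.1, -0.8, -0.1]
opening: 0.661
grasp_force: 0.0
```

Call:
step_arm(moves=[{"tx":0,"ty":0,"tz":-1,"ax":0,"ay":0,"az":0},{"tx":0,"ty":0,"tz":-1,"ax":0,"ay":0,"az":0}], gripper=0.45)

```text
clock: 29.78
eef_pos: [511.5, -15.9, 157.2]
tcp_rot: [-3.141, -0.0, 1.682]
contact_force: [-0.6, 0.2, 0.0]
opening: 0.452
grasp_force: 0.0
```

Run:
```python
from h import *
find(amin=80);s=r.sense();print(s['eef_pos'],s['opening'])
find('top',amin=15)
```

```text
green lidded [374. 210.] 2605 ztop 59.8 hullfit [593.8  -8.1] 20.7 box [593.3  -8.2] top [594.   -7.8] 
blue lidded [278. 208.] 2170 ztop 59.8 hullfit [512.3 -14.1] 20.5 box [512.3 -14.1] top [512.2 -14. ] 
[513.09371406 -16.01864927 160.13922579] 0.4470252545318304
red pot [207. 233.] 187 ztop 42.4 hullfit [532.3 277.5] 21.0 box [532.2 277.8] top [532.2 277.7] 
red lid [140. 236.] 167 ztop 26.7 hullfit [521.1 475.2] 19.7 box [520.4 475.8] top [522.8 474.3] 
yellow lid [163. 269.] 176 ztop 24.0 hullfit [428.1 405.3] 20.2 box [428.4 405.7] top [428.8 404.6] 
yellow pot [234. 268.] 174 ztop 43.6 hullfit [430.7 196.4] 20.3 box [430.8 196.4] top [432.1 196.2] 
green lidded [307. 209.] 64 ztop 62.1 hullfit [594.8  -8.2] 15.8 box [602.4  -9.7] top [597.3  -9. ] 
blue pot [233. 169.] 182 ztop 43.1 hullfit [723.1 207. ] 21.6 box [722.5 206.1] top [721.7 205.9] 
blue lidded [ 90. 255.] 414 ztop 61.8 hullfit [465.7 595.5] 34.9 box [466.6 618.3] top [465.3 618.9]
```

Blue is in. Red next: lid (522.5,473.6), pot (533.6,276.6).

Call:
step_arm(moves=[{"tx":1,"ty":0.13,"tz":0,"ax":0,"ay":0,"az":0},{"tx":1,"ty":0.13,"tz":0,"ax":0,"ay":0,"az":0},{"tx":1,"ty":0.13,"tz":0,"ax":0,"ay":0,"az":0},{"tx":1,"ty":0.13,"tz":0,"ax":0,"ay":0,"az":0},{"tx":1,"ty":0.13,"tz":0,"ax":0,"ay":0,"az":0}])

```text
clock: 30.5
eef_pos: [513.6, 110.7, 155.3]
tcp_rot: [-3.14, 0.0, 1.682]
contact_force: [0.0, -0.2, 0.2]
opening: 0.451
grasp_force: 0.0
```

Call:
step_arm(moves=[{"tx":1,"ty":0.13,"tz":0,"ax":0,"ay":0,"az":0},{"tx":1,"ty":0.13,"tz":0,"ax":0,"ay":0,"az":0},{"tx":1,"ty":0.13,"tz":0,"ax":0,"ay":0,"az":0},{"tx":1,"ty":0.13,"tz":0,"ax":0,"ay":0,"az":0},{"tx":1,"ty":0.13,"tz":0,"ax":0,"ay":0,"az":0}])

```text
clock: 31.12
eef_pos: [516.0, 236.6, 155.3]
tcp_rot: [-3.14, 0.0, 1.682]
contact_force: [1.0, 1.2, 0.1]
opening: 0.45
grasp_force: 0.0
```

Call:
step_arm(moves=[{"tx":1,"ty":0.13,"tz":0,"ax":0,"ay":0,"az":0},{"tx":1,"ty":0.13,"tz":0,"ax":0,"ay":0,"az":0},{"tx":1,"ty":0.13,"tz":0,"ax":0,"ay":0,"az":0},{"tx":1,"ty":0.13,"tz":0,"ax":0,"ay":0,"az":0},{"tx":1,"ty":0.13,"tz":0,"ax":0,"ay":0,"az":0}])

```text
clock: 31.75
eef_pos: [519.0, 363.5, 155.7]
tcp_rot: [-3.141, 0.0, 1.682]
contact_force: [-0.1, -0.0, 0.3]
opening: 0.449
grasp_force: 0.0
```

Call:
step_arm(moves=[{"tx":1,"ty":0.13,"tz":0,"ax":0,"ay":0,"az":0},{"tx":1,"ty":0.13,"tz":0,"ax":0,"ay":0,"az":0},{"tx":1,"ty":0.13,"tz":0.3,"ax":0,"ay":0,"az":0},{"tx":0.9,"ty":0.13,"tz":0.6,"ax":0,"ay":0,"az":0},{"tx":0,"ty":0,"tz":0,"ax":0,"ay":0,"az":0}])

```text
clock: 32.38
eef_pos: [520.4, 461.8, 131.4]
tcp_rot: [-3.14, 0.001, 1.683]
contact_force: [0.7, -0.1, 0.0]
opening: 0.452
grasp_force: 0.0
```

Run:
```python
from h import *
find(amin=400);s=r.sense();print(s['eef_pos'],s['opening'],togo((522.5,473.6,42)))
```

```text
red lid [280. 193.] 1907 ztop 22.0 hullfit [522.4 473.9] 20.7 box [522.3 473.9] top [522.5 473.8] 
yellow lid [167. 257.] 1609 ztop 21.9 hullfit [429.2 404.6] 20.7 box [429.4 404.3] top [429.5 405.1] 
blue lidded [199.  25.] 5832 ztop 59.0 hullfit [463.9 590.8] 33.4 box [437.7 577.1] top [438.8 575. ] EDGE
blue lidded [246.  63.] 1419 ztop 64.7 hullfit [466.4 591.9] 39.5 box [479.8 572.7] top [480.8 572.9] 
[520.65354306 460.9545963  132.1263609 ] 0.45157230563444123 [0.5  0.14 3.6 ]
```

Call:
step_arm(moves=[{"tx":0.3,"ty":0.06,"tz":0.6,"ax":0,"ay":0,"az":0},{"tx":0.2,"ty":0.05,"tz":0.9,"ax":0,"ay":0,"az":0},{"tx":0,"ty":0,"tz":1,"ax":0,"ay":0,"az":0},{"tx":0,"ty":0,"tz":0.7,"ax":0,"ay":0,"az":0},{"tx":0,"ty":0,"tz":0.35,"ax":0,"ay":0,"az":0}])

```text
clock: 33.05
eef_pos: [522.1, 472.5, 42.7]
tcp_rot: [-3.14, 0.001, 1.681]
contact_force: [-1.2, -0.1, 0.4]
opening: 0.451
grasp_force: 0.0
```

Call:
step_arm(moves=[{"tx":0,"ty":0,"tz":0.05,"ax":0,"ay":0,"az":0},{"tx":0,"ty":0,"tz":0,"ax":0,"ay":0,"az":0}])

```text
clock: 33.3
eef_pos: [523.0, 473.5, 43.9]
tcp_rot: [3.141, -0.001, 1.682]
contact_force: [0.0, 0.6, 0.4]
opening: 0.451
grasp_force: 0.0
```

Run:
```python
from h import *
s=r.sense();print(s['eef_pos'],s['contact_force'],togo((522.4,473.8,41)))
```

```text
[523.02604556 473.48678097  43.91970445] [0.04131148 0.62689684 0.36639256] [ 0.02 -0.02  0.12]
```

Call:
step_arm(moves=[{"tx":0,"ty":0,"tz":0.12,"ax":0,"ay":0,"az":0},{"tx":0,"ty":0,"tz":0,"ax":0,"ay":0,"az":0},{"tx":0,"ty":0,"tz":0,"ax":0,"ay":0,"az":0},{"tx":0,"ty":0,"tz":0,"ax":0,"ay":0,"az":0}], gripper=0)

```text
clock: 33.8
eef_pos: [523.1, 473.5, 41.0]
tcp_rot: [3.141, -0.001, 1.682]
contact_force: [1.1, 0.8, 5.7]
opening: 0.174
grasp_force: 39.2
```

Call:
step_arm(moves=[{"tx":0,"ty":0,"tz":-0.6,"ax":0,"ay":0,"az":0},{"tx":0,"ty":0,"tz":-1,"ax":0,"ay":0,"az":0},{"tx":0,"ty":0,"tz":-1,"ax":0,"ay":0,"az":0},{"tx":-0.3,"ty":0,"tz":-0.6,"ax":0,"ay":0,"az":0},{"tx":-0.9,"ty":-0.05,"tz":0,"ax":0,"ay":0,"az":0}])

```text
clock: 34.42
eef_pos: [525.2, 443.2, 121.6]
tcp_rot: [3.14, -0.001, 1.683]
contact_force: [0.8, 0.1, -0.6]
opening: 0.178
grasp_force: 39.0
```

Call:
step_arm(moves=[{"tx":-1,"ty":-0.06,"tz":0,"ax":0,"ay":0,"az":0},{"tx":-1,"ty":-0.06,"tz":0,"ax":0,"ay":0,"az":0},{"tx":-1,"ty":-0.06,"tz":0,"ax":0,"ay":0,"az":0},{"tx":-1,"ty":-0.06,"tz":0,"ax":0,"ay":0,"az":0},{"tx":-1,"ty":-0.06,"tz":0,"ax":0,"ay":0,"az":0}])

```text
clock: 35.05
eef_pos: [531.1, 316.3, 120.2]
tcp_rot: [-3.142, 0.0, 1.681]
contact_force: [0.9, 0.3, 0.4]
opening: 0.175
grasp_force: 39.0
```

Call:
step_arm(moves=[{"tx":-1,"ty":-0.06,"tz":0,"ax":0,"ay":0,"az":0},{"tx":-0.7,"ty":-0.03,"tz":0,"ax":0,"ay":0,"az":0},{"tx":0,"ty":0,"tz":0,"ax":0,"ay":0,"az":0}])

```text
clock: 35.42
eef_pos: [533.7, 274.5, 120.3]
tcp_rot: [-3.141, 0.0, 1.68]
contact_force: [-0.6, 0.2, 0.1]
opening: 0.179
grasp_force: 39.0
```

Run:
```python
from h import *
held('red');find(amin=300)
s=r.sense();print(s['eef_pos'],s['opening'],togo((533.6,276.6,74)))
```

```text
held red 2885 [[514.9, 255.4, 88.2], [552.3, 295.1, 102.8]] [533.6 275.2  95.5]
red pot [280. 202.] 1374 ztop 40.1 hullfit [533.4 276.9] 21.6 box [534.4 283. ] top [534.4 283. ] 
yellow lid [143.  21.] 2543 ztop 22.2 hullfit [429.5 404.1] 20.7 box [429.3 398.7] top [429.8 402.7] EDGE
yellow pot [141. 289.] 2519 ztop 39.9 hullfit [433.1 195. ] 22.1 box [431.4 198.2] top [431.4 198.2] 
blue pot [490. 316.] 3795 ztop 39.8 hullfit [723.9 206.2] 21.9 box [724.1 206.2] top [724.  206.2] 
[533.81409295 275.92872463 120.43369574] 0.17256518315251865 [ 0.03 -0.01  1.86]
```

Call:
step_arm(moves=[{"tx":0.04,"ty":0,"tz":0.8,"ax":0,"ay":0,"az":0},{"tx":0,"ty":0,"tz":0.6,"ax":0,"ay":0,"az":0},{"tx":0,"ty":0,"tz":0.3,"ax":0,"ay":0,"az":0},{"tx":0,"ty":0,"tz":0.15,"ax":0,"ay":0,"az":0},{"tx":0,"ty":0,"tz":0,"ax":0,"ay":0,"az":0}])

```text
clock: 36.15
eef_pos: [533.4, 276.8, 73.9]
tcp_rot: [-3.141, 0.0, 1.682]
contact_force: [-0.7, 0.1, -0.7]
opening: 0.179
grasp_force: 39.0
```

Call:
step_arm(moves=[{"tx":0,"ty":0,"tz":0,"ax":0,"ay":0,"az":0},{"tx":0,"ty":0,"tz":0,"ax":0,"ay":0,"az":0},{"tx":0,"ty":0,"tz":-0.5,"ax":0,"ay":0,"az":0},{"tx":0,"ty":0,"tz":-1,"ax":0,"ay":0,"az":0},{"tx":0,"ty":0,"tz":-0.5,"ax":0,"ay":0,"az":0}], gripper=0.4)

```text
clock: 36.78
eef_pos: [534.2, 277.1, 126.1]
tcp_rot: [3.139, -0.001, 1.682]
contact_force: [-0.0, 0.2, 0.4]
opening: 0.402
grasp_force: 0.0
```

Run:
```python
from h import *
find(amin=300);print(r.sense()['eef_pos'],togo((533.6,276.7,36)))
```

```text
red pot [281. 203.] 1283 ztop 44.4 hullfit [533.6 277. ] 21.5 box [534.  282.6] top [534.2 280.4] 
red lidded [276. 224.] 447 ztop 54.2 hullfit [534.1 275.5] 10.1 box [534.7 275.4] top [534.1 277.3] 
yellow lid [145.  23.] 2719 ztop 22.2 hullfit [429.5 404.2] 20.7 box [429.5 400.2] top [429.7 403.9] EDGE
yellow pot [145. 282.] 1900 ztop 39.8 hullfit [432.8 195.4] 21.8 box [428.7 201.2] top [429.5 201.2] 
blue pot [484. 313.] 3513 ztop 39.7 hullfit [723.8 206. ] 22.0 box [723.7 206.4] top [723.7 206.4] 
[534.68988758 277.32906747 127.15756093] [-0.03 -0.06  3.65]
```

Call:
step_arm(moves=[{"tx":-0.04,"ty":-0.03,"tz":0.4,"ax":0,"ay":0,"az":0},{"tx":0,"ty":0,"tz":0.4,"ax":0,"ay":0,"az":0},{"tx":0,"ty":0,"tz":1,"ax":0,"ay":0,"az":0},{"tx":0,"ty":0,"tz":1,"ax":0,"ay":0,"az":0},{"tx":0,"ty":0,"tz":0.72,"ax":0,"ay":0,"az":0}], gripper=0.8)

```text
clock: 37.45
eef_pos: [531.6, 275.0, 33.5]
tcp_rot: [-3.139, 0.001, 1.682]
contact_force: [0.3, 0.5, -0.4]
opening: 0.798
grasp_force: 0.0
```

Call:
step_arm(moves=[{"tx":0,"ty":0,"tz":0,"ax":0,"ay":0,"az":0},{"tx":0,"ty":0,"tz":0,"ax":0,"ay":0,"az":0},{"tx":0,"ty":0,"tz":0,"ax":0,"ay":0,"az":0},{"tx":0,"ty":0,"tz":0,"ax":0,"ay":0,"az":0}], gripper=0.3)

```text
clock: 37.95
eef_pos: [533.1, 275.8, 36.7]
tcp_rot: [3.141, -0.0, 1.682]
contact_force: [-0.1, 0.0, -1.7]
opening: 0.508
grasp_force: 40.8
```

Call:
step_arm(moves=[{"tx":0,"ty":0,"tz":-0.5,"ax":0,"ay":0,"az":0},{"tx":0,"ty":0,"tz":-0.8,"ax":0,"ay":0,"az":0},{"tx":0,"ty":0,"tz":-1,"ax":0,"ay":0,"az":0},{"tx":0,"ty":0,"tz":-1,"ax":0,"ay":0,"az":0},{"tx":-0.4,"ty":-0.1,"tz":-0.6,"ax":0,"ay":0,"az":0}])

```text
clock: 38.58
eef_pos: [532.3, 265.8, 136.3]
tcp_rot: [3.138, -0.001, 1.682]
contact_force: [0.1, 0.4, -2.0]
opening: 0.509
grasp_force: 40.9
```

Call:
step_arm(moves=[{"tx":-0.9,"ty":-0.15,"tz":0,"ax":0,"ay":0,"az":0},{"tx":-1,"ty":-0.17,"tz":0,"ax":0,"ay":0,"az":0},{"tx":-1,"ty":-0.17,"tz":0,"ax":0,"ay":0,"az":0},{"tx":-1,"ty":-0.17,"tz":0,"ax":0,"ay":0,"az":0},{"tx":-1,"ty":-0.17,"tz":0,"ax":0,"ay":0,"az":0}])

```text
clock: 39.2
eef_pos: [523.0, 138.9, 132.6]
tcp_rot: [-3.14, 0.001, 1.681]
contact_force: [-0.7, -0.4, -1.6]
opening: 0.507
grasp_force: 40.9
```

Call:
step_arm(moves=[{"tx":-1,"ty":-0.17,"tz":0,"ax":0,"ay":0,"az":0},{"tx":-1,"ty":-0.17,"tz":0,"ax":0,"ay":0,"az":0},{"tx":-1,"ty":-0.17,"tz":0,"ax":0,"ay":0,"az":0},{"tx":-1,"ty":-0.17,"tz":0,"ax":0,"ay":0,"az":0},{"tx":-1,"ty":-0.17,"tz":0,"ax":0,"ay":0,"az":0}])

```text
clock: 39.83
eef_pos: [515.4, 12.6, 132.7]
tcp_rot: [-3.14, 0.0, 1.681]
contact_force: [0.2, 0.1, -1.2]
opening: 0.506
grasp_force: 40.9
```

Call:
step_arm(moves=[{"tx":-1,"ty":-0.17,"tz":0,"ax":0,"ay":0,"az":0},{"tx":-1,"ty":-0.17,"tz":0,"ax":0,"ay":0,"az":0},{"tx":-1,"ty":-0.17,"tz":0,"ax":0,"ay":0,"az":0},{"tx":-0.6,"ty":-0.1,"tz":0,"ax":0,"ay":0,"az":0},{"tx":0,"ty":0,"tz":0,"ax":0,"ay":0,"az":0}])

```text
clock: 40.45
eef_pos: [511.0, -77.4, 133.1]
tcp_rot: [-3.141, -0.0, 1.68]
contact_force: [0.2, -0.0, -0.9]
opening: 0.507
grasp_force: 40.9
```

Run:
```python
from h import *
held('red',90);s=r.sense();print(s['eef_pos'],s['opening'],togo((515.1,-75,44)));
```

```text
held red 9105 [[491.3, -93.5, 103.8], [531.9, -54.5, 151.9]] [511.6 -74.  127.9]
[511.21384423 -76.71084358 133.19558265] 0.5051656796242542 [0.05 0.16 3.57]
```

Call:
step_arm(moves=[{"tx":0.05,"ty":0.1,"tz":0.8,"ax":0,"ay":0,"az":0},{"tx":0,"ty":0,"tz":0.9,"ax":0,"ay":0,"az":0},{"tx":0,"ty":0,"tz":0.9,"ax":0,"ay":0,"az":0},{"tx":0,"ty":0,"tz":0.6,"ax":0,"ay":0,"az":0},{"tx":0,"ty":0,"tz":0.3,"ax":0,"ay":0,"az":0}])

```text
clock: 41.12
eef_pos: [515.5, -74.4, 46.4]
tcp_rot: [3.14, 0.0, 1.682]
contact_force: [7.2, -0.6, 2.4]
opening: 0.504
grasp_force: 43.9
```

Call:
step_arm(moves=[{"tx":0,"ty":0,"tz":0.1,"ax":0,"ay":0,"az":0},{"tx":0,"ty":0,"tz":0,"ax":0,"ay":0,"az":0}])

```text
clock: 41.38
eef_pos: [516.9, -74.8, 44.5]
tcp_rot: [3.136, 0.001, 1.682]
contact_force: [7.0, 1.1, -1.7]
opening: 0.509
grasp_force: 44.6
```

Call:
step_arm(moves=[{"tx":0,"ty":0,"tz":0,"ax":0,"ay":0,"az":0},{"tx":0,"ty":0,"tz":0,"ax":0,"ay":0,"az":0},{"tx":0,"ty":0,"tz":-0.5,"ax":0,"ay":0,"az":0},{"tx":0,"ty":0,"tz":-1,"ax":0,"ay":0,"az":0},{"tx":0,"ty":0,"tz":-1,"ax":0,"ay":0,"az":0}], gripper=0.66)

```text
clock: 42.0
eef_pos: [513.7, -74.6, 107.1]
tcp_rot: [-3.141, -0.0, 1.682]
contact_force: [0.0, -0.1, 0.2]
opening: 0.658
grasp_force: 0.0
```

Call:
step_arm(moves=[{"tx":0,"ty":0,"tz":-1,"ax":0,"ay":0,"az":0},{"tx":0,"ty":0,"tz":-1,"ax":0,"ay":0,"az":0}], gripper=0.45)

```text
clock: 42.25
eef_pos: [513.7, -74.7, 157.4]
tcp_rot: [-3.141, -0.0, 1.682]
contact_force: [0.3, 0.0, -0.0]
opening: 0.451
grasp_force: 0.0
```

Run:
```python
from h import *
find(amin=80);s=r.sense();print(s['eef_pos'],s['opening'],togo((429.4,404.3,155)))
find('top',amin=15)
```

```text
red lidded [282. 205.] 2410 ztop 59.8 hullfit [518.3 -72.5] 20.5 box [518.5 -72.3] top [518.3 -72.6] 
green lidded [387. 138.] 3309 ztop 59.9 hullfit [594.8 -10.8] 20.6 box [594.6 -10.5] top [594.8 -10.7] 
blue lidded [283. 134.] 2618 ztop 60.0 hullfit [512.2 -14.3] 20.5 box [512.5 -14.4] top [512.3 -14.3] 
[515.4209319  -74.89500621 160.34871666] 0.45344891283504457 [19.43 -1.3   0.19]
yellow lid [163. 269.] 175 ztop 24.0 hullfit [428.1 405.1] 20.0 box [428.3 404.3] top [428.8 404.4] 
yellow pot [234. 268.] 180 ztop 43.2 hullfit [431.5 196.2] 20.9 box [430.8 196.5] top [430.8 196.4] 
green lidded [306. 213.] 185 ztop 61.7 hullfit [593.3  -7.9] 19.8 box [594.   -6.9] top [593.3  -9.1] 
blue pot [233. 169.] 192 ztop 41.5 hullfit [723.  207.2] 21.3 box [722.7 206.2] top [722. 206.] 
blue lidded [308. 242.] 166 ztop 62.0 hullfit [510.6 -11.7] 19.4 box [511.3 -11.6] top [511.1 -12.4] 
blue lidded [ 90. 255.] 403 ztop 63.5 hullfit [464.4 596.1] 34.6 box [463.8 619.2] top [461.  618.8]
```

Red is in (top 59.8). Yellow is last: lid (429.4,404.3), pot (432.8,195).

Call:
step_arm(moves=[{"tx":1,"ty":-0.07,"tz":0,"ax":0,"ay":0,"az":0},{"tx":1,"ty":-0.07,"tz":0,"ax":0,"ay":0,"az":0},{"tx":1,"ty":-0.07,"tz":0,"ax":0,"ay":0,"az":0},{"tx":1,"ty":-0.07,"tz":0,"ax":0,"ay":0,"az":0},{"tx":1,"ty":-0.07,"tz":0,"ax":0,"ay":0,"az":0}])

```text
clock: 42.98
eef_pos: [490.8, 49.2, 155.6]
tcp_rot: [-3.141, -0.0, 1.682]
contact_force: [0.1, -0.2, 0.1]
opening: 0.454
grasp_force: 0.0
```

Call:
step_arm(moves=[{"tx":1,"ty":-0.07,"tz":0,"ax":0,"ay":0,"az":0},{"tx":1,"ty":-0.07,"tz":0,"ax":0,"ay":0,"az":0},{"tx":1,"ty":-0.07,"tz":0,"ax":0,"ay":0,"az":0},{"tx":1,"ty":-0.07,"tz":0,"ax":0,"ay":0,"az":0},{"tx":1,"ty":-0.07,"tz":0,"ax":0,"ay":0,"az":0}])

```text
clock: 43.6
eef_pos: [468.3, 172.4, 155.6]
tcp_rot: [-3.14, 0.0, 1.682]
contact_force: [0.8, 0.3, -0.7]
opening: 0.452
grasp_force: 0.0
```

Call:
step_arm(moves=[{"tx":1,"ty":-0.07,"tz":0,"ax":0,"ay":0,"az":0},{"tx":1,"ty":-0.07,"tz":0,"ax":0,"ay":0,"az":0},{"tx":1,"ty":-0.07,"tz":0,"ax":0,"ay":0,"az":0},{"tx":1,"ty":-0.07,"tz":0,"ax":0,"ay":0,"az":0},{"tx":1,"ty":-0.07,"tz":0,"ax":0,"ay":0,"az":0}])

```text
clock: 44.22
eef_pos: [445.8, 295.5, 155.5]
tcp_rot: [-3.141, 0.001, 1.682]
contact_force: [0.6, 0.4, 0.5]
opening: 0.449
grasp_force: 0.0
```

Call:
step_arm(moves=[{"tx":1,"ty":-0.07,"tz":0,"ax":0,"ay":0,"az":0},{"tx":1,"ty":-0.07,"tz":0,"ax":0,"ay":0,"az":0},{"tx":1,"ty":-0.07,"tz":0.3,"ax":0,"ay":0,"az":0},{"tx":0.9,"ty":-0.05,"tz":0.6,"ax":0,"ay":0,"az":0},{"tx":0,"ty":0,"tz":0,"ax":0,"ay":0,"az":0}])

```text
clock: 44.85
eef_pos: [428.2, 391.6, 131.7]
tcp_rot: [-3.139, 0.002, 1.683]
contact_force: [-1.0, -1.1, -0.3]
opening: 0.451
grasp_force: 0.0
```

Run:
```python
from h import *
find(amin=400);s=r.sense();print(s['eef_pos'],s['opening'],togo((429.4,404.3,42)))
```

```text
yellow lid [279. 192.] 1902 ztop 22.0 hullfit [429.1 404.3] 20.6 box [429.2 404.3] top [429.2 404.6] 
[428.53384099 390.9049325  132.24138774] 0.4483684181980515 [0.53 0.1  3.61]
```

Call:
step_arm(moves=[{"tx":0.3,"ty":0.05,"tz":0.6,"ax":0,"ay":0,"az":0},{"tx":0.23,"ty":0.04,"tz":0.9,"ax":0,"ay":0,"az":0},{"tx":0,"ty":0,"tz":1,"ax":0,"ay":0,"az":0},{"tx":0,"ty":0,"tz":0.7,"ax":0,"ay":0,"az":0},{"tx":0,"ty":0,"tz":0.35,"ax":0,"ay":0,"az":0}])

```text
clock: 45.52
eef_pos: [429.9, 403.9, 43.5]
tcp_rot: [-3.14, 0.001, 1.681]
contact_force: [0.1, -0.5, -0.3]
opening: 0.448
grasp_force: 0.0
```

Call:
step_arm(moves=[{"tx":0,"ty":0,"tz":0.05,"ax":0,"ay":0,"az":0},{"tx":0,"ty":0,"tz":0,"ax":0,"ay":0,"az":0}])

```text
clock: 45.78
eef_pos: [430.5, 404.8, 44.1]
tcp_rot: [3.141, -0.001, 1.681]
contact_force: [0.3, -0.5, 0.2]
opening: 0.451
grasp_force: 0.0
```

Run:
```python
from h import *
s=r.sense();print(s['eef_pos'],s['contact_force'],togo((429.2,404.4,41)))
```

```text
[430.51782089 404.80657236  44.05448674] [ 0.27812677 -0.50767796  0.23853732] [-0.01 -0.05  0.12]
```

Path crosses the salt shaker (70 mm high), so I'll lift higher this time.

Call:
step_arm(moves=[{"tx":0,"ty":-0.03,"tz":0.12,"ax":0,"ay":0,"az":0},{"tx":0,"ty":0,"tz":0,"ax":0,"ay":0,"az":0},{"tx":0,"ty":0,"tz":0,"ax":0,"ay":0,"az":0},{"tx":0,"ty":0,"tz":0,"ax":0,"ay":0,"az":0}], gripper=0)

```text
clock: 46.28
eef_pos: [429.7, 404.7, 41.0]
tcp_rot: [3.141, -0.001, 1.682]
contact_force: [-0.7, 0.4, 5.9]
opening: 0.175
grasp_force: 39.2
```

Call:
step_arm(moves=[{"tx":0,"ty":0,"tz":-0.6,"ax":0,"ay":0,"az":0},{"tx":0,"ty":0,"tz":-1,"ax":0,"ay":0,"az":0},{"tx":0,"ty":0,"tz":-1,"ax":0,"ay":0,"az":0},{"tx":0,"ty":0,"tz":-1,"ax":0,"ay":0,"az":0},{"tx":-0.3,"ty":0,"tz":-0.6,"ax":0,"ay":0,"az":0}])

```text
clock: 46.9
eef_pos: [430.6, 397.3, 147.4]
tcp_rot: [3.14, -0.001, 1.682]
contact_force: [-0.1, 0.7, -0.2]
opening: 0.173
grasp_force: 39.0
```

Call:
step_arm(moves=[{"tx":-1,"ty":-0.1,"tz":0,"ax":0,"ay":0,"az":0},{"tx":-1,"ty":-0.1,"tz":0,"ax":0,"ay":0,"az":0},{"tx":-1,"ty":-0.1,"tz":0,"ax":0,"ay":0,"az":0},{"tx":-1,"ty":-0.1,"tz":0,"ax":0,"ay":0,"az":0},{"tx":-1,"ty":-0.1,"tz":0,"ax":0,"ay":0,"az":0}])

```text
clock: 47.52
eef_pos: [431.1, 268.9, 144.9]
tcp_rot: [-3.14, 0.001, 1.681]
contact_force: [-0.7, 0.2, 0.1]
opening: 0.171
grasp_force: 39.0
```

Call:
step_arm(moves=[{"tx":-1,"ty":-0.1,"tz":0,"ax":0,"ay":0,"az":0},{"tx":-1,"ty":-0.1,"tz":0,"ax":0,"ay":0,"az":0},{"tx":-1,"ty":-0.1,"tz":0.5,"ax":0,"ay":0,"az":0},{"tx":0,"ty":0,"tz":0.5,"ax":0,"ay":0,"az":0},{"tx":0,"ty":0,"tz":0,"ax":0,"ay":0,"az":0}])

```text
clock: 48.15
eef_pos: [431.7, 195.4, 119.5]
tcp_rot: [-3.14, 0.001, 1.68]
contact_force: [-0.1, -0.0, -0.5]
opening: 0.177
grasp_force: 39.0
```

Run:
```python
from h import *
held('yellow');find(amin=300)
s=r.sense();print(s['eef_pos'],s['opening'],togo((432.9,195.1,73)))
```

```text
held yellow 2827 [[413.1, 175.6, 87.1], [450.2, 215.3, 102.1]] [431.6 195.4  94.6]
yellow pot [276. 207.] 1842 ztop 40.1 hullfit [432.6 195.1] 21.7 box [432.6 202.4] top [432.6 202.4] 
[432.48682945 196.31972432 120.39536482] 0.17259127787509143 [-0.05  0.01  1.9 ]
```

Call:
step_arm(moves=[{"tx":-0.02,"ty":0.02,"tz":0.8,"ax":0,"ay":0,"az":0},{"tx":0,"ty":0,"tz":0.6,"ax":0,"ay":0,"az":0},{"tx":0,"ty":0,"tz":0.3,"ax":0,"ay":0,"az":0},{"tx":0,"ty":0,"tz":0.15,"ax":0,"ay":0,"az":0},{"tx":0,"ty":0,"tz":0,"ax":0,"ay":0,"az":0}])

```text
clock: 48.88
eef_pos: [433.0, 195.7, 74.3]
tcp_rot: [-3.141, 0.0, 1.682]
contact_force: [-0.2, -0.6, 0.6]
opening: 0.176
grasp_force: 39.0
```

Call:
step_arm(moves=[{"tx":0,"ty":0,"tz":0,"ax":0,"ay":0,"az":0},{"tx":0,"ty":0,"tz":0,"ax":0,"ay":0,"az":0},{"tx":0,"ty":0,"tz":-0.5,"ax":0,"ay":0,"az":0},{"tx":0,"ty":0,"tz":-1,"ax":0,"ay":0,"az":0},{"tx":0,"ty":0,"tz":-0.5,"ax":0,"ay":0,"az":0}], gripper=0.4)

```text
clock: 49.5
eef_pos: [433.7, 195.8, 126.1]
tcp_rot: [3.139, -0.001, 1.681]
contact_force: [0.7, 0.7, 0.1]
opening: 0.401
grasp_force: 0.0
```

Run:
```python
from h import *
find(amin=300);print(r.sense()['eef_pos'],togo((432.9,195.2,36)))
```

```text
yellow lidded [274. 217.] 3139 ztop 53.8 hullfit [433.7 195.6] 20.6 box [433.5 195.6] top [433.6 195.8] 
[434.19803054 196.07675521 126.98418379] [-0.03 -0.07  3.64]
```

Call:
step_arm(moves=[{"tx":-0.02,"ty":-0.04,"tz":0.4,"ax":0,"ay":0,"az":0},{"tx":0,"ty":0,"tz":0.4,"ax":0,"ay":0,"az":0},{"tx":0,"ty":0,"tz":1,"ax":0,"ay":0,"az":0},{"tx":0,"ty":0,"tz":1,"ax":0,"ay":0,"az":0},{"tx":0,"ty":0,"tz":0.72,"ax":0,"ay":0,"az":0}], gripper=0.8)

```text
clock: 50.18
eef_pos: [430.7, 194.4, 33.8]
tcp_rot: [-3.139, 0.001, 1.682]
contact_force: [-0.6, -0.6, -0.0]
opening: 0.8
grasp_force: 0.0
```

Call:
step_arm(moves=[{"tx":0,"ty":0,"tz":0,"ax":0,"ay":0,"az":0},{"tx":0,"ty":0,"tz":0,"ax":0,"ay":0,"az":0},{"tx":0,"ty":0,"tz":0,"ax":0,"ay":0,"az":0},{"tx":0,"ty":0,"tz":0,"ax":0,"ay":0,"az":0}], gripper=0.3)

```text
clock: 50.68
eef_pos: [432.4, 195.1, 36.8]
tcp_rot: [3.141, -0.0, 1.682]
contact_force: [-0.5, -1.5, -1.4]
opening: 0.521
grasp_force: 40.8
```

Call:
step_arm(moves=[{"tx":0,"ty":0,"tz":-0.5,"ax":0,"ay":0,"az":0},{"tx":0,"ty":0,"tz":-0.8,"ax":0,"ay":0,"az":0},{"tx":0,"ty":0,"tz":-1,"ax":0,"ay":0,"az":0},{"tx":0,"ty":0,"tz":-1,"ax":0,"ay":0,"az":0},{"tx":-0.4,"ty":0.1,"tz":-0.6,"ax":0,"ay":0,"az":0}])

```text
clock: 51.3
eef_pos: [436.2, 185.5, 135.8]
tcp_rot: [3.139, -0.001, 1.683]
contact_force: [0.2, 0.0, -0.6]
opening: 0.513
grasp_force: 40.9
```

Call:
step_arm(moves=[{"tx":-0.9,"ty":0.15,"tz":0,"ax":0,"ay":0,"az":0},{"tx":-1,"ty":0.17,"tz":0,"ax":0,"ay":0,"az":0},{"tx":-1,"ty":0.17,"tz":0,"ax":0,"ay":0,"az":0},{"tx":-1,"ty":0.17,"tz":0,"ax":0,"ay":0,"az":0},{"tx":-1,"ty":0.17,"tz":0,"ax":0,"ay":0,"az":0}])

```text
clock: 51.92
eef_pos: [469.9, 64.4, 134.1]
tcp_rot: [3.142, 0.0, 1.681]
contact_force: [0.4, 0.4, -2.1]
opening: 0.519
grasp_force: 40.9
```

Call:
step_arm(moves=[{"tx":-1,"ty":0.18,"tz":0,"ax":0,"ay":0,"az":0},{"tx":-1,"ty":0.18,"tz":0,"ax":0,"ay":0,"az":0},{"tx":-1,"ty":0.18,"tz":0,"ax":0,"ay":0,"az":0},{"tx":-1,"ty":0.18,"tz":0,"ax":0,"ay":0,"az":0},{"tx":-1,"ty":0.18,"tz":0,"ax":0,"ay":0,"az":0}])

```text
clock: 52.55
eef_pos: [505.9, -57.3, 134.0]
tcp_rot: [-3.141, 0.0, 1.681]
contact_force: [-0.2, 0.3, -0.0]
opening: 0.513
grasp_force: 40.9
```

Call:
step_arm(moves=[{"tx":-1,"ty":0.18,"tz":0,"ax":0,"ay":0,"az":0},{"tx":-1,"ty":0.18,"tz":0,"ax":0,"ay":0,"az":0},{"tx":-1,"ty":0.18,"tz":0,"ax":0,"ay":0,"az":0},{"tx":0,"ty":0,"tz":0,"ax":0,"ay":0,"az":0},{"tx":0,"ty":0,"tz":0,"ax":0,"ay":0,"az":0}])

```text
clock: 53.18
eef_pos: [527.1, -128.9, 133.7]
tcp_rot: [-3.141, -0.0, 1.681]
contact_force: [-0.4, -0.6, -0.9]
opening: 0.517
grasp_force: 40.9
```

Run:
```python
from h import *
held('yellow',90);s=r.sense();print(s['eef_pos'],s['opening'],togo((527.2,-130,44)));
```

```text
held yellow 9360 [[506.9, -147.1, 104.7], [547.9, -106.7, 152.6]] [ 527.4 -126.9  128.6]
[ 527.10729959 -128.55122063  133.76031095] 0.5155905135364235 [-0.06 -0.    3.59]
```

Call:
step_arm(moves=[{"tx":-0.04,"ty":0,"tz":0.8,"ax":0,"ay":0,"az":0},{"tx":0,"ty":0,"tz":0.9,"ax":0,"ay":0,"az":0},{"tx":0,"ty":0,"tz":0.9,"ax":0,"ay":0,"az":0},{"tx":0,"ty":0,"tz":0.6,"ax":0,"ay":0,"az":0},{"tx":0,"ty":0,"tz":0.3,"ax":0,"ay":0,"az":0}])

```text
clock: 53.85
eef_pos: [527.5, -129.5, 45.6]
tcp_rot: [-3.141, -0.0, 1.682]
contact_force: [-0.7, 0.3, -1.7]
opening: 0.515
grasp_force: 40.9
```

Call:
step_arm(moves=[{"tx":0,"ty":0,"tz":0.1,"ax":0,"ay":0,"az":0},{"tx":0,"ty":0,"tz":0,"ax":0,"ay":0,"az":0}])

```text
clock: 54.1
eef_pos: [528.1, -129.9, 44.1]
tcp_rot: [3.141, 0.0, 1.682]
contact_force: [0.7, 1.6, -1.1]
opening: 0.518
grasp_force: 40.9
```

Call:
step_arm(moves=[{"tx":0,"ty":0,"tz":0,"ax":0,"ay":0,"az":0},{"tx":0,"ty":0,"tz":0,"ax":0,"ay":0,"az":0},{"tx":0,"ty":0,"tz":-0.5,"ax":0,"ay":0,"az":0},{"tx":0,"ty":0,"tz":-1,"ax":0,"ay":0,"az":0},{"tx":0,"ty":0,"tz":-1,"ax":0,"ay":0,"az":0}], gripper=0.66)

```text
clock: 54.72
eef_pos: [527.7, -129.9, 107.7]
tcp_rot: [-3.142, -0.0, 1.682]
contact_force: [0.7, 0.1, -0.7]
opening: 0.662
grasp_force: 0.0
```

Call:
step_arm(moves=[{"tx":0,"ty":0,"tz":-1,"ax":0,"ay":0,"az":0},{"tx":0,"ty":0,"tz":-1,"ax":0,"ay":0,"az":0},{"tx":-1,"ty":0,"tz":-1,"ax":0,"ay":0,"az":0},{"tx":-1,"ty":0,"tz":-1,"ax":0,"ay":0,"az":0},{"tx":0,"ty":0,"tz":0,"ax":0,"ay":0,"az":0}], gripper=0)

```text
clock: 55.35
eef_pos: [534.6, -181.2, 209.0]
tcp_rot: [3.137, 0.002, 1.68]
contact_force: [1.1, 0.6, -0.1]
opening: -0.001
grasp_force: 0.0
```

Run:
```python
from h import *
find(amin=80,tag='pics/w7.png');s=r.sense();print(s['eef_pos'],s['opening'])
y=.1115;c=np.array([556.8,-70.3]);ex=np.array([np.cos(y),np.sin(y)]);ey=np.array([-ex[1],ex[0]])
p=c-215*ey;print(p,togo((*p,100)))
```

```text
red lidded [271.  73.] 2124 ztop 60.1 hullfit [518.6 -72.8] 20.5 box [518.6 -72.8] top [518.5 -72.9] 
yellow lid [328.  11.] 266 ztop 11.4 hullfit [595.2  -8.4] 23.4 box [576.7 -16. ] top [576.6 -15.1] EDGE
yellow lidded [275. 139.] 1862 ztop 60.0 hullfit [ 530.2 -129.2] 20.6 box [ 529.4 -129.2] top [ 530.1 -129.1] 
green lidded [363.  16.] 1830 ztop 59.4 hullfit [594.3 -10.7] 20.9 box [594.8 -20. ] top [595.3 -16.1] EDGE
blue lidded [271.  15.] 1417 ztop 52.7 hullfit [513.1 -15.9] 21.0 box [513.7 -26.6] top [512.7 -26.7] EDGE
[ 533.57097905 -180.07873875  207.45426871] 0.0015627967791570887
[ 580.72285885 -283.96491716] [-4.33  1.41  4.3 ]
```

View pics/w7.png

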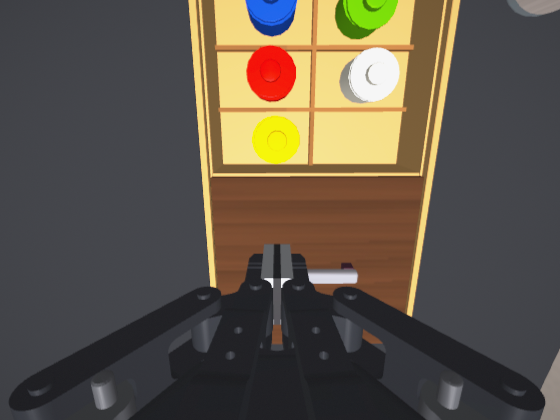

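Yellow (277,140), red (271,73), blue (271,15), green (370,15) and white (374,75) all stand in place, lidded. I'll go beyond the handle and push the cover shut.

Call:
step_arm(moves=[{"tx":-0.86,"ty":0.28,"tz":0.3,"ax":0,"ay":0,"az":0},{"tx":-0.87,"ty":0.28,"tz":0.3,"ax":0,"ay":0,"az":0},{"tx":-0.87,"ty":0.28,"tz":0.3,"ax":0,"ay":0,"az":0},{"tx":-0.87,"ty":0.28,"tz":0.2,"ax":0,"ay":0,"az":0},{"tx":-0.86,"ty":0.28,"tz":0.2,"ax":0,"ay":0,"az":0}])

```text
clock: 56.02
eef_pos: [580.7, -285.0, 173.1]
tcp_rot: [-3.141, -0.0, 1.681]
contact_force: [0.3, -0.4, -0.8]
opening: 0.003
grasp_force: 0.0
```

Call:
step_arm(moves=[{"tx":0,"ty":0,"tz":1,"ax":0,"ay":0,"az":0},{"tx":0,"ty":0,"tz":1,"ax":0,"ay":0,"az":0},{"tx":0,"ty":0,"tz":0.7,"ax":0,"ay":0,"az":0},{"tx":0,"ty":0,"tz":0.25,"ax":0,"ay":0,"az":0},{"tx":0,"ty":0,"tz":0,"ax":0,"ay":0,"az":0}])

```text
clock: 56.65
eef_pos: [580.3, -283.5, 100.0]
tcp_rot: [-3.141, -0.0, 1.682]
contact_force: [-0.1, 0.0, 0.1]
opening: 0.004
grasp_force: 0.0
```

Run:
```python
from h import *
s=r.sense();print(s['eef_pos'],s['contact_force'])
y=.1115;c=np.array([556.8,-70.3]);ex=np.array([np.cos(y),np.sin(y)]);ey=np.array([-ex[1],ex[0]])
p=c-17*ey;print(p,togo((*p,100)))
```

```text
[ 580.25789305 -283.50147963  100.01461031] [-0.12771214  0.0335774   0.13876852]
[558.69157489 -87.19443531] [7.9  0.01 0.  ]
```

Call:
step_arm(moves=[{"tx":0.5,"ty":0,"tz":0,"ax":0,"ay":0,"az":0},{"tx":0.5,"ty":0,"tz":0,"ax":0,"ay":0,"az":0},{"tx":0.8,"ty":0,"tz":0,"ax":0,"ay":0,"az":0},{"tx":0.8,"ty":0,"tz":0,"ax":0,"ay":0,"az":0},{"tx":0.8,"ty":0,"tz":0,"ax":0,"ay":0,"az":0}])

```text
clock: 57.28
eef_pos: [571.0, -197.5, 100.6]
tcp_rot: [3.14, 0.001, 1.682]
contact_force: [1.6, -3.1, 2.2]
opening: -0.0
grasp_force: 1.9
```

Call:
step_arm(moves=[{"tx":0.8,"ty":0,"tz":0,"ax":0,"ay":0,"az":0},{"tx":0.8,"ty":0,"tz":0,"ax":0,"ay":0,"az":0},{"tx":0.8,"ty":0,"tz":0,"ax":0,"ay":0,"az":0},{"tx":0.7,"ty":0,"tz":0,"ax":0,"ay":0,"az":0},{"tx":0.5,"ty":0,"tz":0,"ax":0,"ay":0,"az":0}])

```text
clock: 57.9
eef_pos: [560.6, -108.2, 99.9]
tcp_rot: [-3.141, -0.0, 1.682]
contact_force: [2.2, -3.8, 1.6]
opening: -0.0
grasp_force: 1.6
```

Call:
step_arm(moves=[{"tx":0.4,"ty":0,"tz":0,"ax":0,"ay":0,"az":0},{"tx":0.3,"ty":0,"tz":0,"ax":0,"ay":0,"az":0},{"tx":0.2,"ty":0,"tz":0,"ax":0,"ay":0,"az":0},{"tx":0,"ty":0,"tz":0,"ax":0,"ay":0,"az":0}])

```text
clock: 58.4
eef_pos: [558.2, -87.3, 99.9]
tcp_rot: [-3.141, 0.001, 1.682]
contact_force: [2.3, -4.3, 0.6]
opening: 0.002
grasp_force: 1.9
```

Run:
```python
from h import *
s=r.sense();print(s['eef_pos'],s['contact_force'],togo((558.7,-87.2,100)))
```

```text
[558.19601695 -87.27275109  99.94481697] [ 2.31698241 -4.34612296  0.59679964] [ 0.    0.02 -0.  ]
```

Nudging on until the stop is felt.

Call:
step_arm(moves=[{"tx":0.1,"ty":0,"tz":0,"ax":0,"ay":0,"az":0},{"tx":0.1,"ty":0,"tz":0,"ax":0,"ay":0,"az":0},{"tx":0,"ty":0,"tz":0,"ax":0,"ay":0,"az":0}])

```text
clock: 58.78
eef_pos: [558.2, -86.7, 100.1]
tcp_rot: [3.141, 0.007, 1.684]
contact_force: [1.6, -31.2, -3.5]
opening: -0.001
grasp_force: 15.9
```

Stop felt at 31 N with the TCP held at -86.7. Backing off, rising clear and checking.

Call:
step_arm(moves=[{"tx":-0.4,"ty":0,"tz":0,"ax":0,"ay":0,"az":0},{"tx":-0.2,"ty":0,"tz":0,"ax":0,"ay":0,"az":0},{"tx":0,"ty":0,"tz":-1,"ax":0,"ay":0,"az":0},{"tx":0,"ty":0,"tz":-1,"ax":0,"ay":0,"az":0},{"tx":-1,"ty":0,"tz":-1,"ax":0,"ay":0,"az":0}])

```text
clock: 59.4
eef_pos: [561.5, -120.5, 175.4]
tcp_rot: [-3.14, -0.001, 1.683]
contact_force: [-0.3, -1.2, 0.3]
opening: 0.0
grasp_force: 0.0
```

Call:
step_arm(moves=[{"tx":-1,"ty":0,"tz":-1,"ax":0,"ay":0,"az":0},{"tx":-1,"ty":0,"tz":-1,"ax":0,"ay":0,"az":0},{"tx":-1,"ty":0,"tz":-1,"ax":0,"ay":0,"az":0},{"tx":-1,"ty":0,"tz":0,"ax":0,"ay":0,"az":0},{"tx":0,"ty":0,"tz":0,"ax":0,"ay":0,"az":0}])

```text
clock: 60.02
eef_pos: [572.8, -222.3, 249.0]
tcp_rot: [-3.141, -0.001, 1.68]
contact_force: [-0.1, 0.4, 0.2]
opening: 0.004
grasp_force: 0.0
```

Run:
```python
from h import *
im,d,K,T=grab("wrist"); save('pics/w8.png',im); W=cloud(d,K,T)
y=.1115;E=W[...,:2]-np.array([556.8,-70.3]);cy=-E[...,0]*np.sin(y)+E[...,1]*np.cos(y);cx=E[...,0]*np.cos(y)+E[...,1]*np.sin(y)
m=(abs(W[...,2]-69)<2.5)&(abs(cx)<85)&(cy>-80);print('cover edge y',np.percentile(cy[m],99.5),r.sense()['eef_pos'])
m=(W[...,2]>84)&(W[...,2]<93)&(abs(cx)<45)&(cy>-60);print('handle',np.percentile(cx[m],[1,99]),np.percentile(cy[m],[1,99]))
```

```text
cover edge y 17.5593315205707 [ 572.47471818 -221.3101296   248.59035549]
handle [-33.76495411  39.15667867] [-6.46885786  5.47751403]
```

View pics/w8.png

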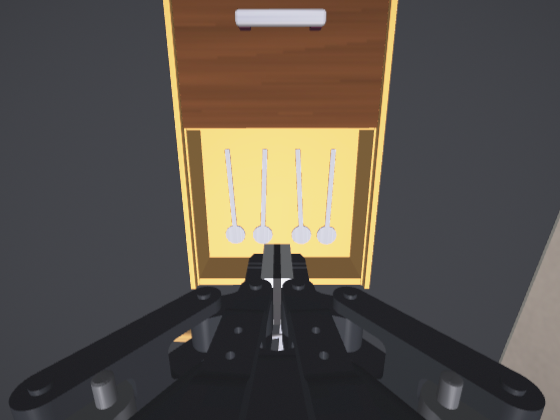

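The cover is shut: its handle at (281,17) measures caddy y ≈ -0.5 mm, and the arm is clear. Handing in.

```bash
python3 -c "
from rig import workorder
print(workorder.sign_off())"
```

```text
the job is handed in; nothing more can be done
None
```

All four coloured pots are in the pot bay with their own lids on, the cover is shut to its stop, and the job was handed in at about 60 s; sign-off returned no verdict.

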